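# Find the pigment case whose weight rattles and hold it over the red mould

## Robot

A 6-joint arm with a two-finger parallel gripper is mounted at the origin on a cart in front of the work surface, level with it; the furniture and walls round the work are solid. World frame = base frame: x ahead of the robot, y to its left, z up, the work surface at z = 0. Lengths are in m, angles in rad, forces in N, time in s.
With the tool pointing down it reaches from about 0.275 to 0.725 m from the base axis. Payload 15.9 kg.
Tool frame: the origin (TCP) lies at the very end of the fingers, on their centre line; the grasp point (between the pads) lies 19 mm behind it; z points along the fingers, y is the line along which they close (so a half turn about z gives the same grasp; the last joint's range is limited). The gripper opens to 85 mm and grips with 20 to 120 N. Pads are 22 mm wide; open, the fingers measure 114 mm over their backs; the gripper's body (76 mm by 85 mm) begins 54 mm behind the grasp point. The pads swing forward as they close: fully open they stand 13 mm farther back than shut.
Start: joints at [-1.186, 0.213, -0.034, 1.323, 0, 1.571], TCP at [0.188, -0.463, 0.231] pointing down, gripper open.
Joint ranges: [-2.98, 2.98], [-0.74, 1.72], [-1.14, 1.35], [-2.1, 2.04], [-1.57, 1.44], [-3.14, 3.14]. Speed limits (rad/s): [1.89, 1.89, 2.39, 2.57, 3.14, 3.14].

## Interface

Orientations are given as a unit quaternion [w, x, y, z].
In Python, from station import arm gives the robot as it stands.
- The arm moves only by the shell command python3 -m handwheel 'ROWS' [OPENING]. ROWS is JSON, a list of rows, each an object with "slide": the shift along the tool's x, y, z in units of 0.3 m (1.0 is 0.3 m), a list of three; "roll": the turn about the tool's z in units of 45 degrees (1.0 is 45 degrees). A call has 1 to 5 rows; each row shifts and turns the commanded pose from where the row before left it, along the tool's axes as they then stand; what a row does not reach is not made up. A row lasts 1/10 s, in which the tool goes at most 50 mm and 8.59 degrees, less where a joint would pass 70% of its speed; a pose out of reach is approached as far as the arm can. A call with a number of a shift or a turn outside -1 to 1 is refused whole. A call with a gripper value outside its range is refused whole. OPENING is the opening, from -1 (shut) to 1 (fully open), set as the call begins (- or left out, the last holds). The fingers move at their own pace and stop on an object; the grip force is fixed at half the most. Time passes only in rows, so rows that do not move let the fingers close. It gives the time, the measured TCP pose, the force, the opening and the grip force at its end, in the units of the state.
- arm.observe(): the state, without advancing time (a new reading comes with each control period).
- arm.read_camera(name): name is "scene" or "side" or "wrist"; returns the picture (480x640x3 uint8, red, green, blue); there is no depth.
- arm.get_calibration(name): a dict with "camera_matrix" (3x3 intrinsics, pixels), "camera_from_world" (4x4, takes a point from world to camera coordinates). Camera axes: x right, y down, z forward; pixel columns grow to the right and rows downward; lengths in m; the calibration is good to about 2 mm. A picture is of the moment at which its call begins: read the wrist's pose just before it. get_calibration takes no time and is no camera call; for the wrist camera it gives the pose at the moment of the call.
- arm.sign_off(): hands the job in; it is judged then, once.
The state is a dict: "t": time; "joint_positions": joint angles; "joint_vel": joint speeds; "tau": joint torques, N m; "eef_pos": TCP position; "tool_rot": TCP orientation; "wrist_force": force on the tool from outside, world axes, zero at the start; "moment": the same for the moment, N m; "finger_gap": opening from 0.0 (shut) to 1.0 (fully open); "gripper_force": force on a finger pad.
Only numpy, scipy, OpenCV 4.12 (cv2) and the standard library are available. Lean on these libraries where they do the work, as an engineer would, in place of code of your own. Each camera call takes 0.05 s, during which the arm holds its last target. There are 200 camera calls.

## Task

Only one of the three sealed grey pigment cases still has a loose mixing weight that rattles; in the other two it is stuck. Lift the cases one at a time and shake each end to end by tipping it well nose-down and then well nose-up, until you find the one whose weight slides, laying any stuck one flat on the table again without dropping it. Finish while holding the rattling case still and level about 10 cm above the middle of the square red mould, in line with the mould's sides and with the orange nose towards its far edge; leave the mould, the jar, the dropper bottle and the tape where they lie.

Things in the scene. Friction and masses are not known exactly. Their poses are not given: they have to be found in the camera images.
- case_a: one of three sealed cases that look alike; which one rattles is not told by look, place or letter. 120 mm long (its x), 46 wide (its y), 40 high, straight sides, grey, orange nose end (+x), clear window along the top; about 0.2 kg; pinch it across its width at mid-length. Origin: centre of the underside, z up. It starts flat, nose away from the robot within 30 degrees
- weight_a (a joint): place (m) of case_a's brass weight (22 mm thick, 26 long, 80 g), seen through the window, along the case's x: 0 mid-case, + nearer the nose, ends -0.036 and 0.036. Starts within 20 mm of the middle. In one case it slides freely, end to end in half a second, once tipped over 10 degrees, which also shifts the load felt at the wrist; in two it is stuck fast
- case_b: one of three sealed cases that look alike; which one rattles is not told by look, place or letter. 120 mm long (its x), 46 wide (its y), 40 high, straight sides, grey, orange nose end (+x), clear window along the top; about 0.2 kg; pinch it across its width at mid-length. Origin: centre of the underside, z up. It starts flat, nose away from the robot within 30 degrees
- weight_b (a joint): place (m) of case_b's brass weight (22 mm thick, 26 long, 80 g), seen through the window, along the case's x: 0 mid-case, + nearer the nose, ends -0.036 and 0.036. Starts within 20 mm of the middle. In one case it slides freely, end to end in half a second, once tipped over 10 degrees, which also shifts the load felt at the wrist; in two it is stuck fast
- case_c: one of three sealed cases that look alike; which one rattles is not told by look, place or letter. 120 mm long (its x), 46 wide (its y), 40 high, straight sides, grey, orange nose end (+x), clear window along the top; about 0.2 kg; pinch it across its width at mid-length. Origin: centre of the underside, z up. It starts flat, nose away from the robot within 30 degrees
- weight_c (a joint): place (m) of case_c's brass weight (22 mm thick, 26 long, 80 g), seen through the window, along the case's x: 0 mid-case, + nearer the nose, ends -0.036 and 0.036. Starts within 20 mm of the middle. In one case it slides freely, end to end in half a second, once tipped over 10 degrees, which also shifts the load felt at the wrist; in two it is stuck fast
- nose_a (a point): centre of the orange nose face of case_a, 60 mm ahead of the case's middle, 20 mm above its underside
- nose_b (a point): centre of the orange nose face of case_b, 60 mm ahead of the case's middle, 20 mm above its underside
- nose_c (a point): centre of the orange nose face of case_c, 60 mm ahead of the case's middle, 20 mm above its underside
- red_mould: flat square plum-red casting mould with nine cells, 140 x 140 mm, 15 mm high, lying loose on the table behind the cases. Origin: centre of its underside; its x axis is square to its far edge and points away from the robot within 20 degrees, z up
- confetti_jar: bystander: jar of magenta confetti with white lid, 39 mm across, 82 mm high; origin at the centre of its underside
- dropper_teal: bystander: teal dropper bottle with black cap, 25 mm across, 80 mm high; origin at the centre of its underside
- masking_tape: bystander: roll of blue masking tape lying flat, 100 mm across, 24 mm high; origin at the centre of its underside

How it is judged:
By the outcome, as a careful person would: the job done as asked, in the order asked, and still so for the second after the job is handed in, while the arm keeps its last pose, push and grip.
It also fails if it takes over 72 s, if anything falls off the work surface, if the arm or the gripper's body presses on something with over 40 N, if the wrist force passes 120 N, or if a joint passes its speed limit or range.

## Working session

There is one attempt and no reset: what is moved stays moved. The work goes in short steps, Python scripts to look and compute and a shell command to move; the robot and the scene stay as the last step left them, time stands still between calls to the robot, and variables do not carry over. Pictures are saved under pics/ and viewed, at most 10 in all, crops included, and the job is handed in when it is done.

```bash
ls; mkdir -p pics; python3 - <<'E'
from station import arm
import cv2,numpy as np
print(arm.observe())
a=arm.read_camera("scene");b=arm.read_camera("side")
cv2.imwrite("pics/s0.png",a[:,:,::-1]);cv2.imwrite("pics/d0.png",b[:,:,::-1])
for n in("scene","side","wrist"):
  c=arm.get_calibration(n);print(n,np.round(c["camera_matrix"],1).tolist(),np.round(c["camera_from_world"],3).tolist())
E
```

```text
pics
{'t': 0.0, 'joint_positions': array([-1.18598384e+00,  2.13371122e-01, -3.50519774e-02,  1.32347877e+00,
       -6.52415813e-06,  1.57080940e+00]), 'joint_vel': array([-1.39091689e-03,  3.56553157e-04,  4.49134596e-04, -2.89579847e-03,
       -1.99255755e-03,  8.65085049e-05]), 'tau': array([-4.39842961e-04, -6.86159348e+01,  4.87123883e+01,  1.73876696e-02,
        1.96698636e-05,  2.72971175e-05]), 'eef_pos': array([ 0.18756742, -0.46313064,  0.2308115 ]), 'tool_rot': array([-5.41944739e-04,  9.81548052e-01,  1.91214843e-01, -1.08906725e-04]), 'wrist_force': array([-0.24902631, -0.33396467, -0.34797337]), 'moment': array([ 0.0146639 ,  0.04183675, -0.06268068]), 'gripper_force': 0.0, 'finger_gap': 1.0034029194425027}
scene [[587.5, 0.0, 325.1], [0.0, 587.5, 246.4], [0.0, 0.0, 1.0]] [[-0.78, -0.625, 0.006, 0.411], [-0.395, 0.485, -0.78, 0.256], [0.485, -0.611, -0.625, 1.224], [0.0, 0.0, 0.0, 1.0]]
side [[535.8, 0.0, 321.1], [0.0, 535.8, 242.3], [0.0, 0.0, 1.0]] [[-0.926, -0.376, -0.019, 0.495], [-0.2, 0.535, -0.821, 0.161], [0.319, -0.757, -0.571, 1.018], [0.0, 0.0, 0.0, 1.0]]
wrist [[363.2, 0.0, 322.0], [0.0, 363.2, 245.5], [0.0, 0.0, 1.0]] [[0.376, -0.927, -0.001, -0.499], [-0.887, -0.36, 0.291, -0.039], [-0.27, -0.108, -0.957, 0.38], [0.0, 0.0, 0.0, 1.0]]
```

View pics/s0.png

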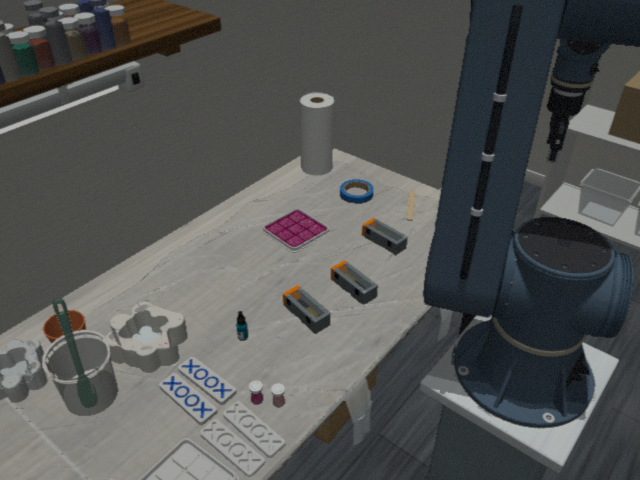

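View pics/d0.png

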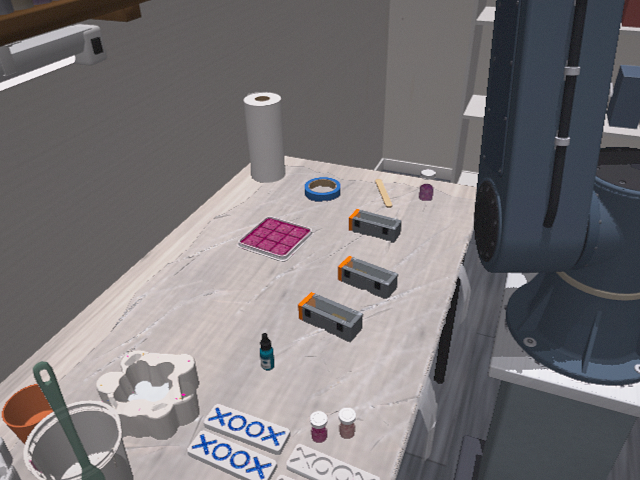

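```bash
python3 -m handwheel --help | head -30; cat > h.py <<'E'
from station import arm
import cv2,numpy as np
from scipy.spatial.transform import Rotation as R
def cal(n):
    c=arm.get_calibration(n);return np.array(c["camera_matrix"]),np.array(c["camera_from_world"])
def cast(uv,K,T,z):
    uv=np.atleast_2d(uv).astype(float);d=np.c_[uv,np.ones(len(uv))]@np.linalg.inv(K).T@T[:3,:3]
    o=-T[:3,:3].T@T[:3,3];return (o+d*((z-o[2])/d[:,2])[:,None])[:,:2]
def blobs(m,amin):
    m=cv2.morphologyEx(m,cv2.MORPH_CLOSE,np.ones((5,5)))
    return [c[:,0] for c in cv2.findContours(m,0,cv2.CHAIN_APPROX_NONE)[0] if cv2.contourArea(c)>amin]
def orange(hsv): return cv2.inRange(hsv,(6,150,90),(20,255,255))
def red(hsv): return cv2.inRange(hsv,(155,90,50),(178,255,255))
E
python3 - <<'E'
from h import *
for n,f in(("scene","s0"),("side","d0")):
    h=cv2.cvtColor(cv2.imread(f"pics/{f}.png"),cv2.COLOR_BGR2HSV);K,T=cal(n)
    for c in blobs(orange(h),20): print(n,"orange",c.mean(0),cast(c.mean(0),K,T,.035).round(3),cv2.contourArea(c))
    for c in blobs(red(h),40):
        r=cv2.minAreaRect(cast(c,K,T,.015).astype(np.float32)*1000);print(n,"red",c.mean(0).round(),[np.round(x,1) for x in r])
E
```

```text
scene orange [ 75.67924528 319.90566038] [[0.808 0.517]] 186.5
scene orange [291.38 292.28] [[0.502 0.155]] 82.0
scene orange [337.54716981 267.79245283] [[0.472 0.02 ]] 66.5
scene orange [369.0625  222.53125] [[ 0.52  -0.179]] 38.0
scene orange [170.51190476  21.54761905] [[ 2.206 -0.906]] 115.0
scene red [256. 398.] [array([370.1, 407.9]), array([19.4, 23.5]), np.float64(44.3)]
scene red [296. 228.] [array([675.2, -57.4]), array([120.9, 121.1]), np.float64(82.7)]
side orange [ 25.23913043 411.03623188] [[0.811 0.551]] 1593.0
side orange [303.62295082 304.91803279] [[0.502 0.167]] 91.5
side orange [342.71428571 267.41071429] [[0.473 0.029]] 92.0
side orange [352.         218.91111111] [[ 0.518 -0.157]] 52.5
side red [319. 434.] [array([371.5, 409.1]), array([21.5, 24.6]), np.float64(22.9)]
side red [275. 236.] [array([673.9, -55.8]), array([121.3, 122.3]), np.float64(82.4)]
side red [425. 192.] [array([ 391.9, -384.4]), array([31. , 83.9]), np.float64(12.6)]
side red [629.  19.] [array([ -218.6, -2650.1]), array([279.5,  64.6]), np.float64(87.4)]invalid input: not JSON, or not a number
```

```bash
python3 -m handwheel '[{"slide":[0,0,-0.12],"roll":0.165},{"slide":[0,0,-0.12],"roll":0.165},{"slide":[0,0,-0.12],"roll":0.165}]' 1
python3 -m handwheel '[{"slide":[0.05,-0.155,0]},{"slide":[0.05,-0.155,0]},{"slide":[0.05,-0.155,0]},{"slide":[0.05,-0.155,0]},{"slide":[0.05,-0.155,0]}]'
python3 -m handwheel '[{"slide":[0.05,-0.155,0]},{"slide":[0.05,-0.155,0]},{"slide":[0.05,-0.155,0]},{"slide":[0.05,-0.155,0]},{"slide":[0.05,-0.155,0]}]'
python3 - <<'E'
from h import *
s=arm.observe();K,T=cal("wrist");I=arm.read_camera("wrist");cv2.imwrite("pics/w1.png",I[:,:,::-1]);np.savez("w1.npz",K=K,T=T)
print(s["t"],s["eef_pos"],s["tool_rot"],s["joint_positions"])
E
```

```text
t: 0.4
eef_pos: [0.1875, -0.463, 0.3404]
tool_rot: [-0.0, 1.0, -0.005, -0.0]
wrist_force: [0.9, -1.0, 0.2]
finger_gap: 1.001
gripper_force: 0.0
0.4 [ 0.1875012  -0.46295357  0.34035533] [-3.97950181e-04  9.99989194e-01 -4.62902790e-03 -1.57349943e-04] [-1.18598474e+00  2.26506310e-01  2.57813276e-01  1.60295908e+00
  1.10446194e-05  1.96486600e+00]validation failed for argument at $[0]...
validation failed for argument at $[0]...
```

View pics/w1.png

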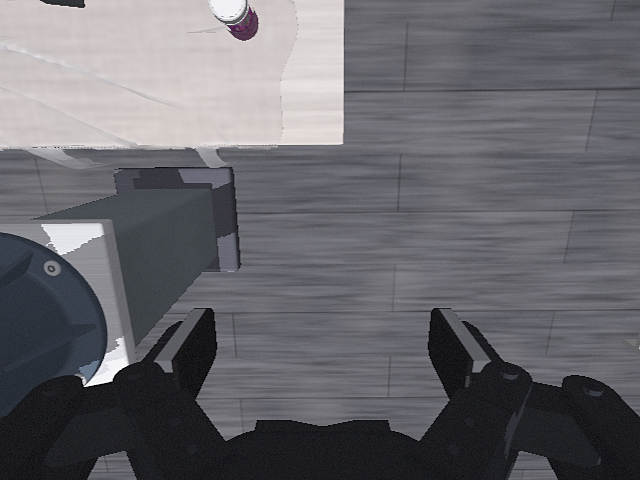

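```bash
python3 -m handwheel '[{"slide":[0.05,-0.155,0],"roll":0},{"slide":[0.05,-0.155,0],"roll":0},{"slide":[0.05,-0.155,0],"roll":0},{"slide":[0.05,-0.155,0],"roll":0},{"slide":[0.05,-0.155,0],"roll":0}]'
python3 -m handwheel '[{"slide":[0.05,-0.155,0],"roll":0},{"slide":[0.05,-0.155,0],"roll":0},{"slide":[0.05,-0.155,0],"roll":0},{"slide":[0.05,-0.155,0],"roll":0},{"slide":[0.05,-0.155,0],"roll":0}]'
python3 - <<'E'
from h import *
s=arm.observe();K,T=cal("wrist");I=arm.read_camera("wrist");cv2.imwrite("pics/w2.png",I[:,:,::-1]);np.savez("w2.npz",K=K,T=T)
print(s["t"],s["eef_pos"],s["tool_rot"],s["joint_positions"])
E
```

```text
t: 0.95
eef_pos: [0.2634, -0.2294, 0.3391]
tool_rot: [-0.0, 1.0, -0.002, -0.0]
wrist_force: [1.6, -0.7, -0.1]
finger_gap: 0.998
gripper_force: 0.0
t: 1.45
eef_pos: [0.3343, -0.0178, 0.3393]
tool_rot: [0.0, 1.0, -0.002, 0.0]
wrist_force: [1.2, -1.5, -0.5]
finger_gap: 1.001
gripper_force: 0.0
1.45 [ 0.33427649 -0.01783889  0.33930385] [ 6.22875256e-05  9.99998054e-01 -1.96610826e-03  1.49440465e-04] [-5.32122537e-02 -1.19616856e-01 -1.13821175e-01  1.57628714e+00
 -1.09101716e-04  3.09231260e+00]
```

View pics/w2.png

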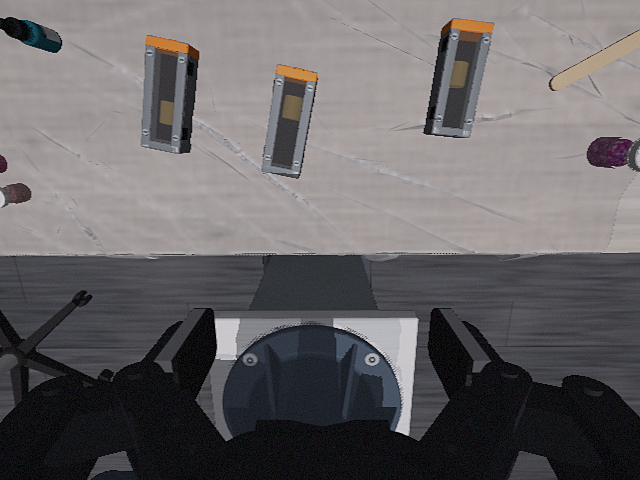

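```bash
for i in 1 2; do python3 -m handwheel '[{"slide":[0,0,-0.16],"roll":0},{"slide":[0,0,-0.16],"roll":0},{"slide":[0,0,-0.16],"roll":0}]'; python3 -c "
from h import *
s=arm.observe();print(s['joint_positions'].round(3),R.from_quat(s['tool_rot'],scalar_first=True).as_matrix()[:,2].round(3))";done
python3 - <<'E'
from h import *
d=np.load("w2.npz");K,T=d["K"],d["T"]
I=cv2.imread("pics/w2.png");h=cv2.cvtColor(I,cv2.COLOR_BGR2HSV)
m=cv2.bitwise_or(cv2.inRange(h,(0,0,0),(180,255,125)),orange(h)); m[200:]=0
m=cv2.inRange(cv2.cvtColor(I,cv2.COLOR_BGR2GRAY),0,140)|orange(h);m[200:]=0
for c in blobs(m,1500):
    r=cv2.minAreaRect(cast(c,K,T,.02).astype(np.float32)*1000);print(c.mean(0).round(),[np.round(x,1) for x in r])
for c in blobs(orange(h),80): 
    r=cv2.minAreaRect(cast(c,K,T,.04).astype(np.float32)*1000);print("o",c.mean(0).round(),[np.round(x,1) for x in r])
cv2.imwrite("pics/z.png",cv2.resize(I[10:190,100:520],None,fx=1.9,fy=1.9,interpolation=cv2.INTER_CUBIC))
E
```

```text
t: 1.8
eef_pos: [0.3339, -0.0193, 0.4806]
tool_rot: [-0.0, 1.0, -0.001, -0.0]
wrist_force: [1.2, -0.8, 0.8]
finger_gap: 1.0
gripper_force: 0.0
[-0.058 -0.013  0.364  1.948  0.     3.087] [-0.  0. -1.]
t: 2.1
eef_pos: [0.333, -0.0196, 0.5364]
tool_rot: [0.002, 0.999, -0.002, 0.04]
wrist_force: [-0.1, 1.1, -0.8]
finger_gap: 0.998
gripper_force: 0.0
[-0.059 -0.009  0.537  2.036  0.     3.087] [ 0.08  -0.005 -0.997]
[288. 121.] [array([420.5,  23.2]), array([ 51.7, 128. ]), np.float64(78.5)]
[168.  95.] [array([451. , 163.9]), array([ 62.5, 125.6]), np.float64(78.6)]
[454.  90.] [array([ 469.1, -171.8]), array([126.2, 126.3]), np.float64(83.8)]
o [296.  73.] [array([473.8,  10.6]), array([45.7, 11.8]), np.float64(78.6)]
o [167.  44.] [array([503.1, 150.9]), array([45.9, 11.8]), np.float64(79.4)]
o [471.  26.] [array([ 519.7, -178.8]), array([45.8, 11.3]), np.float64(83.6)]
```

View pics/z.png

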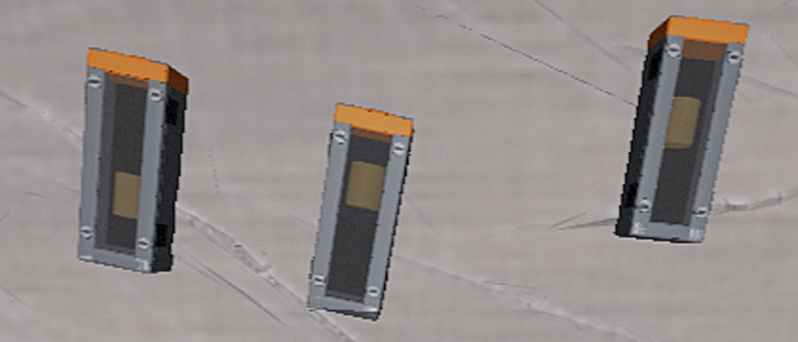

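```bash
cat > st.py <<'E'
from h import *
s=arm.observe();M=R.from_quat(s['tool_rot'],scalar_first=True).as_matrix()
x=M[:,0];print(s['joint_positions'].round(3),"zaxis",M[:,2].round(3),"xaxis",x.round(3),"tilt",np.degrees(np.arccos(-M[2,2])).round(1), "gap",round(s['finger_gap'],3),"mom",s['moment'].round(2))
E
for i in 1 2; do python3 -m handwheel '[{"slide":[0,0,-0.16],"roll":0},{"slide":[0,0,-0.16],"roll":0},{"slide":[0,0,-0.16],"roll":0},{"slide":[0,0,-0.16],"roll":0}]'|head -3; python3 st.py;done
python3 -m handwheel '[{"slide":[0,0,0.16],"roll":0},{"slide":[0,0,0.16],"roll":0},{"slide":[0,0,0.16],"roll":0}]'|head -3; python3 st.py
```

```text
t: 2.5
eef_pos: [0.3177, -0.0186, 0.5832]
tool_rot: [0.006, 0.994, -0.002, 0.11]
[-0.059 -0.089  0.596  2.036 -0.     3.087] zaxis [ 0.218 -0.013 -0.976] xaxis [ 0.976 -0.003  0.218] tilt 12.6 gap 1.002 mom [-0.01  0.17  0.02]
t: 2.9
eef_pos: [0.2897, -0.017, 0.6284]
tool_rot: [0.01, 0.984, -0.002, 0.178]
[-0.059 -0.182  0.642  2.036 -0.     3.087] zaxis [ 0.35  -0.021 -0.937] xaxis [ 0.937 -0.     0.35 ] tilt 20.5 gap 1.002 mom [0.05 0.24 0.01]
t: 3.2
eef_pos: [0.3353, -0.0196, 0.51]
tool_rot: [0.01, 0.984, -0.002, 0.178]
[-0.059 -0.312  0.137  1.661  0.     3.087] zaxis [ 0.351 -0.021 -0.936] xaxis [ 0.936 -0.     0.351] tilt 20.6 gap 1.0 mom [-0.01  0.27  0.01]
```

```bash
cat > kin.py <<'E'
import numpy as np
D=np.array([[.2134,-.0351,1.3235,.4997,.2308],[.2265,.2578,1.603,.4995,.3404],[-.1196,-.1138,1.5763,.3347,.3393],[-.013,.364,1.948,.3345,.4806],[-.009,.537,2.036,.3336,.5364],[-.089,.596,2.036,.3182,.5832],[-.182,.642,2.036,.2902,.6284],[-.312,.137,1.661,.3359,.51]])
def rows(j2,j3,j4):
    f=j2-j3;p=f+j4;s,c=np.sin,np.cos
    return np.array([[1,0,s(j2),c(j2),c(f),s(f),c(p)],[0,1,c(j2),-s(j2),-s(f),c(f),-s(p)]])
A=np.vstack([rows(*d[:3]) for d in D]);b=D[:,3:].ravel()
P=np.linalg.lstsq(A,b,rcond=None)[0]
fk=lambda q:rows(*q)@P
if __name__=="__main__":
    print(P.round(3),np.abs(A@P-b).max())
    print("p=110,j2=-.74:");
    for tilt in (0,10,20,30):
        for j3 in np.arange(-1.1,1,.2):
            j4=np.pi/2+np.radians(tilt)+.74+j3
            if -2.1<j4<2.04: print(tilt,round(j3,1),fk((-.74,j3,j4)).round(3))
E
python3 kin.py
```

```text
[ 0.     0.243  0.486 -0.     0.393  0.067  0.456] 0.0001193969223942104
p=110,j2=-.74:
0 -1.1 [0.064 0.071]
0 -0.9 [0.071 0.15 ]
0 -0.7 [0.062 0.229]
0 -0.5 [0.038 0.305]
0 -0.3 [-0.001  0.374]
10 -1.1 [-0.016  0.077]
10 -0.9 [-0.008  0.157]
10 -0.7 [-0.017  0.236]
10 -0.5 [-0.041  0.312]
20 -1.1 [-0.092  0.098]
20 -0.9 [-0.085  0.177]
20 -0.7 [-0.094  0.256]
30 -1.1 [-0.164  0.132]
30 -0.9 [-0.157  0.211]
```

```bash
cat > go.py <<'E'
# usage: go.py x,y,z [x,y,z ...]: slides (units of 0.3 m) in tool axes for straight legs at the present orientation
import sys
from h import *
s=arm.observe();M=R.from_quat(s['tool_rot'],scalar_first=True).as_matrix();p=s['eef_pos']
az=np.arctan2(p[1],p[0]);t=M[:2,2];c=np.array([np.cos(az),np.sin(az)])
print("t",round(s['t'],2),"pos",p.round(4),"az",np.degrees(az).round(1),"tilt xy deg",np.degrees(np.arcsin(t)).round(1),"radial",np.degrees(np.arcsin(t@c)).round(1),"toolx yaw",np.degrees(np.arctan2(M[1,0],M[0,0])).round(1),"j",s['joint_positions'].round(2))
for a in sys.argv[1:]:
    q=np.array([float(v) for v in a.split(",")]);d=M.T@(q-p);n=int(np.ceil(np.linalg.norm(d)/.049));print(a,"rows",n,(d/.3/n).round(3).tolist());p=q
E
python3 - <<'E'
from kin import *
from scipy.optimize import brentq
for tilt in(-10,0,10,20,30): # outward tilt; z of j4 limit at radius
    p=np.pi/2-np.radians(tilt);f=p-2.036
    for r in(.28,.33,.4):
        j2=brentq(lambda j:fk((j,j-f,2.036))[0]-r,-1,1.2);print(tilt,r,fk((j2,j2-f,2.036)).round(3),round(j2-f,2),end=" | ")
    print()
E
python3 go.py .165,-.29,.45 -.18,-.28,.4
```

```text
-10 0.28 [0.28  0.457] 0.29 | -10 0.33 [0.33  0.455] 0.4 | -10 0.4 [0.4   0.442] 0.54 | 
0 0.28 [0.28  0.508] 0.38 | 0 0.33 [0.33 0.51] 0.48 | 0 0.4 [0.4   0.503] 0.63 | 
10 0.28 [0.28  0.563] 0.49 | 10 0.33 [0.33  0.568] 0.59 | 10 0.4 [0.4   0.567] 0.73 | 
20 0.28 [0.28  0.623] 0.61 | 20 0.33 [0.33  0.631] 0.72 | 20 0.4 [0.4   0.632] 0.86 | 
30 0.28 [0.28  0.688] 0.76 | 30 0.33 [0.33  0.696] 0.87 | 30 0.4 [0.4 0.7] 1.01 | 
t 3.2 pos [ 0.3353 -0.0196  0.51  ] az -3.4 tilt xy deg [20.5 -1.2] radial 20.6 toolx yaw -0.0 j [-0.06 -0.31  0.14  1.66  0.    3.09]
.165,-.29,.45 rows 7 [-0.086, 0.129, 0.001]
-.18,-.28,.4 rows 8 [-0.142, -0.003, -0.031]
```

```bash

python3 -m handwheel '[{"slide":[-0.086,0.129,0],"roll":0},{"slide":[-0.086,0.129,0],"roll":0},{"slide":[-0.086,0.129,0],"roll":0},{"slide":[-0.086,0.129,0],"roll":0}]' >/dev/null
python3 -m handwheel '[{"slide":[-0.086,0.129,0],"roll":0},{"slide":[-0.086,0.129,0],"roll":0},{"slide":[-0.086,0.129,0],"roll":0}]' |sed -n 2p
python3 -m handwheel '[{"slide":[-0.142,0,-0.031],"roll":0},{"slide":[-0.142,0,-0.031],"roll":0},{"slide":[-0.142,0,-0.031],"roll":0},{"slide":[-0.142,0,-0.031],"roll":0}]' |sed -n '2p;4p'
python3 -m handwheel '[{"slide":[-0.142,0,-0.031],"roll":0},{"slide":[-0.142,0,-0.031],"roll":0},{"slide":[-0.142,0,-0.031],"roll":0},{"slide":[-0.142,0,-0.031],"roll":0}]' |sed -n '2p;4p'
python3 go.py -.18,-.28,.55
python3 - <<'E'
from h import *
cv2.imwrite("pics/w3.png",np.hstack([arm.read_camera("side")[:,:,::-1],arm.read_camera("scene")[:,:,::-1]])[::1,::1])
I=cv2.imread("pics/w3.png");cv2.imwrite("pics/w3.png",cv2.resize(I,(800,300)))
E
```

```text
eef_pos: [0.2298, -0.1947, 0.4741]
eef_pos: [0.1138, -0.1974, 0.4587]
wrist_force: [0.7, -0.1, 0.6]
eef_pos: [0.0008, -0.2014, 0.4448]
wrist_force: [-0.1, -0.8, -0.6]
t 4.7 pos [ 0.0008 -0.2014  0.4448] az -89.8 tilt xy deg [18.8 -1.1] radial 1.2 toolx yaw 0.1 j [-2.05 -0.26  0.01  1.98  0.3   1.07]
-.18,-.28,.55 rows 5 [-0.092, 0.054, -0.104]
```

View pics/w3.png

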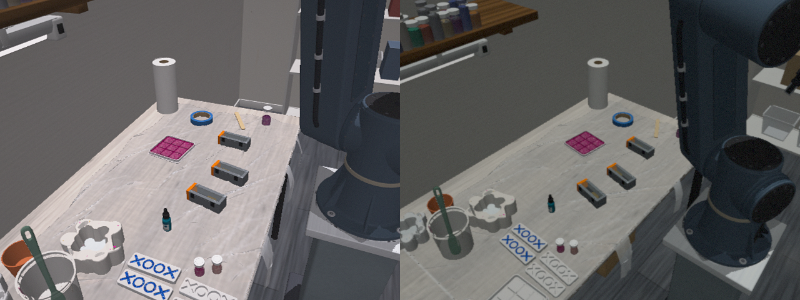

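```bash
sed -i 's/^az=.*;t=/az=s["joint_positions"][0];t=/' go.py
python3 -m handwheel '[{"slide":[0,0,-0.16],"roll":0},{"slide":[0,0,-0.16],"roll":0},{"slide":[0,0,-0.16],"roll":0},{"slide":[0,0,-0.16],"roll":0}]' |sed -n '2p;4p';python3 go.py
python3 -m handwheel '[{"slide":[0,0,-0.16],"roll":0},{"slide":[0,0,-0.16],"roll":0},{"slide":[0,0,-0.16],"roll":0}]' |sed -n '2p;4p';python3 go.py -.03,-.3,.45 .2,-.27,.45
```

```text
eef_pos: [-0.021, -0.2422, 0.5039]
wrist_force: [-0.1, 0.3, 0.7]
t 5.2 pos [-0.021  -0.2422  0.5039] az -116.5 tilt xy deg [15.5 -5.6] radial -1.8 toolx yaw -0.1 j [-2.03 -0.18  0.25  2.04  0.29  1.12]
eef_pos: [-0.0264, -0.2619, 0.5366]
wrist_force: [0.0, -0.5, 0.2]
t 5.5 pos [-0.0264 -0.2619  0.5366] az -114.9 tilt xy deg [ 12.7 -10.1] radial 3.8 toolx yaw -0.4 j [-2.   -0.18  0.36  2.04  0.28  1.17]
-.03,-.3,.45 rows 2 [-0.038, 0.038, 0.148]
.2,-.27,.45 rows 5 [0.149, -0.027, 0.03]
```

```bash

python3 -m handwheel '[{"slide":[0,0,-0.16],"roll":-0.19},{"slide":[0,0,-0.16],"roll":-0.19},{"slide":[0,0,-0.16],"roll":-0.19},{"slide":[0,0,-0.16],"roll":-0.19}]' |sed -n '2p;4p';python3 go.py
for i in 1 2 3; do python3 -m handwheel '[{"slide":[0,0,0.03],"roll":-0.19},{"slide":[0,0,0.03],"roll":-0.19},{"slide":[0,0,0.03],"roll":-0.19},{"slide":[0,0,0.03],"roll":-0.19},{"slide":[0,0,0.03],"roll":-0.19}]' |sed -n '2p;4p';done;python3 go.py 0.16,-.28,.45 .33,0,.45 .16,.28,.45 -.1,.28,.45
```

```text
eef_pos: [-0.0226, -0.2701, 0.5829]
wrist_force: [-0.4, 0.5, -0.3]
t 5.9 pos [-0.0226 -0.2701  0.5829] az -111.8 tilt xy deg [  9.  -16.6] radial 11.9 toolx yaw 31.8 j [-1.95 -0.21  0.47  2.04  0.25  0.66]
eef_pos: [-0.0154, -0.2827, 0.5395]
wrist_force: [-0.6, -0.2, 0.0]
eef_pos: [-0.0083, -0.2955, 0.497]
wrist_force: [0.1, 0.4, 0.1]
eef_pos: [-0.0013, -0.3082, 0.4544]
wrist_force: [-0.7, 0.9, 0.8]
t 7.4 pos [-0.0013 -0.3082  0.4544] az -103.1 tilt xy deg [  9.1 -16.5] radial 13.9 toolx yaw 161.8 j [-1.8  -0.34 -0.02  1.64  0.22 -1.43]
0.16,-.28,.45 rows 4 [-0.116, 0.07, 0.018]
.33,0,.45 rows 7 [-0.034, 0.15, -0.025]
.16,.28,.45 rows 7 [0.115, 0.092, -0.051]
-.1,.28,.45 rows 6 [0.133, -0.051, -0.023]
```

```bash

python3 -m handwheel '[{"slide":[-0.116,0.07,0.018],"roll":0},{"slide":[-0.116,0.07,0.018],"roll":0},{"slide":[-0.116,0.07,0.018],"roll":0},{"slide":[-0.116,0.07,0.018],"roll":0}]' |sed -n '2p'
for i in 1 2; do python3 -m handwheel '[{"slide":[-0.03,0.132,-0.022],"roll":0},{"slide":[-0.03,0.132,-0.022],"roll":0},{"slide":[-0.03,0.132,-0.022],"roll":0},{"slide":[-0.03,0.132,-0.022],"roll":0}]' |sed -n '2p';done
for i in 1 2; do python3 -m handwheel '[{"slide":[0.1,0.08,-0.044],"roll":0},{"slide":[0.1,0.08,-0.044],"roll":0},{"slide":[0.1,0.08,-0.044],"roll":0},{"slide":[0.1,0.08,-0.044],"roll":0}]' |sed -n '2p';done;python3 go.py  -.1,.28,.45
```

```text
eef_pos: [0.1128, -0.2905, 0.4516]
eef_pos: [0.1715, -0.198, 0.4517]
eef_pos: [0.2221, -0.1209, 0.4516]
eef_pos: [0.1773, -0.0376, 0.4524]
eef_pos: [0.1426, 0.0346, 0.451]
t 9.4 pos [0.1426 0.0346 0.451 ] az 48.8 tilt xy deg [  8.1 -14.2] radial -5.3 toolx yaw 160.9 j [ 0.85 -0.39 -0.03  2.02 -0.27  1.22]
-.1,.28,.45 rows 8 [0.126, 0.057, -0.039]
```

```bash
python3 go.py .08,.26,.42 -.1,.28,.43 | tail -2
```

```text
.08,.26,.42 rows 5 [0.091, 0.126, -0.023]
-.1,.28,.43 rows 4 [0.142, -0.04, -0.033]
```

```bash

python3 -m handwheel '[{"slide":[0.09,0.126,-0.023],"roll":0},{"slide":[0.09,0.126,-0.023],"roll":0},{"slide":[0.09,0.126,-0.023],"roll":0},{"slide":[0.09,0.126,-0.023],"roll":0},{"slide":[0.09,0.126,-0.023],"roll":0}]' |sed -n '2p'
python3 -m handwheel '[{"slide":[0.142,-0.03,-0.033],"roll":0},{"slide":[0.142,-0.03,-0.033],"roll":0},{"slide":[0.142,-0.03,-0.033],"roll":0}]' |sed -n '2p'
python3 go.py -.1,.28,.45
python3 -m handwheel '[{"slide":[0,0,-0.16],"roll":0},{"slide":[0,0,-0.16],"roll":0}]'|sed -n 2p;python3 go.py
```

```text
eef_pos: [0.0912, 0.2307, 0.4246]
eef_pos: [-0.0364, 0.2516, 0.4307]
t 10.2 pos [-0.0364  0.2516  0.4307] az 103.6 tilt xy deg [  7.9 -14.1] radial -15.6 toolx yaw 160.9 j [ 1.81  0.    0.19  2.03 -0.08  2.17]
-.1,.28,.45 rows 2 [0.106, -0.0, -0.057]
eef_pos: [-0.0436, 0.2753, 0.4469]
t 10.4 pos [-0.0436  0.2753  0.4469] az 103.9 tilt xy deg [  7.2 -10.9] radial -12.3 toolx yaw 160.9 j [ 1.81  0.02  0.27  2.04 -0.08  2.17]
```

```bash

python3 -m handwheel '[{"slide":[0.15,0,0],"roll":0},{"slide":[0.15,0,0],"roll":0},{"slide":[0.15,0,0],"roll":0}]' |sed -n '2p';python3 go.py
python3 -m handwheel '[{"slide":[0.03,0,-0.16],"roll":0},{"slide":[0.03,0,-0.16],"roll":0},{"slide":[0.03,0,-0.16],"roll":0}]'|sed -n 2p;python3 go.py
```

```text
eef_pos: [-0.1691, 0.3189, 0.4222]
t 10.7 pos [-0.1691  0.3189  0.4222] az 118.8 tilt xy deg [  7.1 -10.9] radial -13.0 toolx yaw 160.6 j [ 2.07  0.19  0.4   2.   -0.02  2.43]
eef_pos: [-0.1987, 0.3354, 0.4585]
t 11.0 pos [-0.1987  0.3354  0.4585] az 121.1 tilt xy deg [ 4.4 -6.2] radial -7.6 toolx yaw 160.2 j [ 2.11  0.21  0.54  2.04 -0.01  2.46]
```

```bash

python3 -m handwheel '[{"slide":[0,0,-0.16],"roll":0},{"slide":[0,0,-0.16],"roll":0},{"slide":[0,0,-0.16],"roll":0}]'|sed -n 2p;python3 go.py
python3 -m handwheel '[{"slide":[0,0,-0.11],"roll":0}]'|sed -n 2p;python3 go.py -.05,.36,.4 .16,.32,.4 .31,.2,.4
```

```text
eef_pos: [-0.1964, 0.3329, 0.4951]
t 11.3 pos [-0.1964  0.3329  0.4951] az 121.0 tilt xy deg [ 1.4 -1.1] radial -1.7 toolx yaw 160.0 j [ 2.11  0.15  0.58  2.04 -0.01  2.46]
eef_pos: [-0.1954, 0.3313, 0.504]
t 11.4 pos [-0.1954  0.3313  0.504 ] az 121.0 tilt xy deg [0.7 0.1] radial -0.3 toolx yaw 159.9 j [ 2.11  0.13  0.59  2.04 -0.01  2.46]
-.05,.36,.4 rows 4 [-0.105, 0.064, 0.088]
.16,.32,.4 rows 5 [-0.141, 0.023, 0.002]
.31,.2,.4 rows 4 [-0.152, -0.051, 0.001]
```

```bash

python3 -m handwheel '[{"slide":[-0.105,0.064,0.088],"roll":-0.105},{"slide":[-0.115,0.055,0.088],"roll":-0.105},{"slide":[-0.12,0.04,0.088],"roll":0},{"slide":[-0.12,0.04,0.088],"roll":0}]' |sed -n '2p'
python3 -m handwheel '[{"slide":[-0.155,-0.01,0.0],"roll":0},{"slide":[-0.155,-0.01,0.0],"roll":0},{"slide":[-0.155,-0.01,0.0],"roll":0},{"slide":[-0.155,-0.01,0.0],"roll":0},{"slide":[-0.155,-0.01,0.0],"roll":0}]' |sed -n '2p'
python3 go.py .45,.161,.15 .45,.161,.007
```

```text
eef_pos: [-0.0438, 0.3554, 0.398]
eef_pos: [0.1765, 0.2989, 0.4024]
t 12.3 pos [0.1765 0.2989 0.4024] az 60.1 tilt xy deg [ 0.8 -0.1] radial 0.4 toolx yaw 169.4 j [ 1.05 -0.07  0.1   1.73 -0.01  1.23]
.45,.161,.15 rows 9 [-0.108, -0.032, 0.095]
.45,.161,.007 rows 3 [0.002, -0.0, 0.159]
```

```bash

python3 -m handwheel '[{"slide":[-0.108,-0.032,0.095],"roll":0},{"slide":[-0.108,-0.032,0.095],"roll":0},{"slide":[-0.108,-0.032,0.095],"roll":0},{"slide":[-0.108,-0.032,0.095],"roll":0},{"slide":[-0.108,-0.032,0.095],"roll":0}]' |sed -n '2p'
python3 -m handwheel '[{"slide":[-0.108,-0.032,0.095],"roll":0},{"slide":[-0.108,-0.032,0.095],"roll":0},{"slide":[-0.108,-0.032,0.095],"roll":0},{"slide":[-0.108,-0.032,0.095],"roll":0}]' |sed -n '2p'
python3 go.py .45,.161,.06 .45,.161,.007
```

```text
eef_pos: [0.3284, 0.2216, 0.261]
eef_pos: [0.4504, 0.1598, 0.1489]
t 13.2 pos [0.4504 0.1598 0.1489] az 19.8 tilt xy deg [ 0.9 -0.1] radial 0.8 toolx yaw 169.4 j [ 0.35  0.19 -0.28  1.09 -0.01  0.53]
.45,.161,.06 rows 2 [0.003, 0.002, 0.148]
.45,.161,.007 rows 2 [0.001, -0.0, 0.088]
```

```bash

python3 -m handwheel '[{"slide":[0.003,0.002,0.148],"roll":0},{"slide":[0.003,0.002,0.148],"roll":0},{"slide":[0,0,0.088],"roll":0},{"slide":[0,0,0.088],"roll":0},{"slide":[0,0,0],"roll":0}]' |sed -n '2,4p'
python3 -m handwheel '[{"slide":[0,0,0],"roll":0},{"slide":[0,0,0],"roll":0},{"slide":[0,0,0],"roll":0},{"slide":[0,0,0],"roll":0}]' -1
python3 go.py .45,.161,.08 .3,.32,.3 .2,.38,.44
```

```text
eef_pos: [0.4476, 0.1612, 0.0056]
tool_rot: [0.005, 0.093, 0.996, -0.001]
wrist_force: [-0.4, -0.4, 0.3]
t: 14.1
eef_pos: [0.4507, 0.1626, 0.0096]
tool_rot: [0.008, 0.092, 0.996, 0.0]
wrist_force: [-2.7, -0.8, 13.7]
finger_gap: 0.53
gripper_force: 61.2
t 14.1 pos [0.4507 0.1626 0.0096] az 20.1 tilt xy deg [ 0.9 -0.1] radial 0.8 toolx yaw 169.4 j [ 0.35  0.32 -0.49  0.74 -0.01  0.54]
.45,.161,.08 rows 2 [-0.001, -0.003, -0.117]
.3,.32,.3 rows 7 [0.082, 0.061, -0.106]
.2,.38,.44 rows 4 [0.089, 0.034, -0.118]
```

```bash

python3 -m handwheel '[{"slide":[0,0,-0.08],"roll":0},{"slide":[0,0,-0.12],"roll":0},{"slide":[0.082,0.061,-0.106],"roll":0},{"slide":[0.082,0.061,-0.106],"roll":0},{"slide":[0.082,0.061,-0.106],"roll":0}]' |sed -n '2p;4,6p'
python3 -m handwheel '[{"slide":[0.082,0.061,-0.106],"roll":0},{"slide":[0.082,0.061,-0.106],"roll":0},{"slide":[0.082,0.061,-0.106],"roll":0},{"slide":[0.082,0.061,-0.106],"roll":0},{"slide":[0.1,0.03,-0.1],"roll":0}]' |sed -n '2p;4,6p'
python3 go.py .15,.34,.4 0,.34,.42
```

```text
eef_pos: [0.3842, 0.2306, 0.1644]
wrist_force: [1.0, 0.8, -2.6]
finger_gap: 0.529
gripper_force: 62.8
eef_pos: [0.2709, 0.3358, 0.3198]
wrist_force: [0.3, 1.0, -2.2]
finger_gap: 0.528
gripper_force: 62.8
t 15.1 pos [0.2709 0.3358 0.3198] az 51.6 tilt xy deg [ 0.8 -0.1] radial 0.5 toolx yaw 169.4 j [ 0.9   0.07  0.02  1.51 -0.01  1.09]
.15,.34,.4 rows 3 [0.132, -0.02, -0.091]
0,.34,.42 rows 4 [0.123, -0.023, -0.018]
```

```bash

python3 -m handwheel '[{"slide":[0.132,-0.02,-0.091],"roll":0},{"slide":[0.132,-0.02,-0.091],"roll":0},{"slide":[0.132,-0.02,-0.091],"roll":0}]' |sed -n '2p'
python3 -m handwheel '[{"slide":[0.123,-0.023,-0.018],"roll":0},{"slide":[0.123,-0.023,-0.018],"roll":0},{"slide":[0.123,-0.023,-0.018],"roll":0},{"slide":[0.123,-0.023,-0.018],"roll":0}]' |sed -n '2p'
for i in 1 2 3; do python3 -m handwheel '[{"slide":[0,0,-0.024],"roll":-0.186},{"slide":[0,0,-0.024],"roll":-0.186},{"slide":[0,0,-0.024],"roll":-0.186},{"slide":[0,0,-0.024],"roll":-0.186}]' |sed -n '2p';done
python3 go.py 0,.34,.42;python3 st.py
python3 - <<'E'
from h import *
cv2.imwrite("pics/w4.png",arm.read_camera("wrist")[:,:,::-1])
E
```

```text
eef_pos: [0.149, 0.3385, 0.3997]
eef_pos: [-0.0012, 0.3385, 0.4185]
eef_pos: [-0.0004, 0.3389, 0.4473]
eef_pos: [-0.0006, 0.3389, 0.476]
eef_pos: [-0.001, 0.3389, 0.5049]
t 17.0 pos [-0.001   0.3389  0.5049] az 90.9 tilt xy deg [ 0.8 -0.1] radial -0.1 toolx yaw -89.8 j [ 1.59  0.03  0.48  2.02 -0.01  0.01]
0,.34,.42 rows 2 [-0.002, 0.0, 0.141]
[ 1.586  0.03   0.481  2.023 -0.014  0.012] zaxis [ 0.014 -0.001 -1.   ] xaxis [ 0.003 -1.     0.001] tilt 0.8 gap 0.527 mom [0.05 0.   0.01]
```

View pics/w4.png

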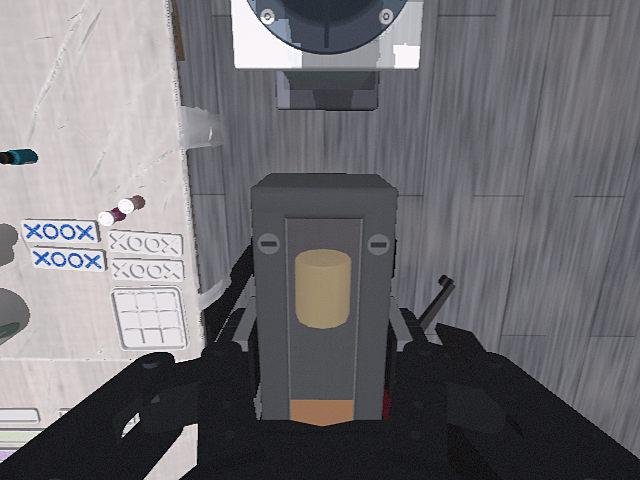

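```bash
cat > wt.py <<'E'
from h import *
h=cv2.cvtColor(arm.read_camera("wrist"),cv2.COLOR_RGB2HSV);m=cv2.inRange(h,(20,60,70),(35,255,255));m[:200]=0;m[:,:270]=0;m[:,372:]=0
b=max(blobs(m,200),key=len,default=None);print("weight rows",None if b is None else (b[:,1].min(),b[:,1].max()))
E
python3 wt.py
for i in 1 2; do python3 -m handwheel '[{"slide":[0,0,-0.16],"roll":0},{"slide":[0,0,-0.16],"roll":0},{"slide":[0,0,-0.16],"roll":0},{"slide":[0,0,-0.16],"roll":0},{"slide":[0,0,-0.16],"roll":0}]' |sed -n '2p';python3 go.py;python3 wt.py;done
```

```text
weight rows (np.int32(255), np.int32(328))
eef_pos: [-0.0016, 0.3291, 0.5659]
t 17.6 pos [-0.0016  0.3291  0.5659] az 91.0 tilt xy deg [0.6 9.6] radial 9.6 toolx yaw -90.1 j [ 1.59 -0.05  0.58  2.04 -0.01  0.02]
weight rows (np.int32(251), np.int32(327))
eef_pos: [-0.0012, 0.2969, 0.6231]
t 18.15 pos [-0.0012  0.2969  0.6231] az 91.0 tilt xy deg [ 0.4 19.5] radial 19.5 toolx yaw -89.9 j [ 1.59 -0.16  0.64  2.04 -0.01  0.02]
weight rows (np.int32(250), np.int32(328))
```

```bash

python3 -m handwheel '[{"slide":[0,0,-0.16],"roll":0},{"slide":[0,0,-0.16],"roll":0},{"slide":[0,0,-0.16],"roll":0},{"slide":[0,0,-0.16],"roll":0}]' |sed -n '2p';python3 go.py
python3 -m handwheel '[{"slide":[0,0,0],"roll":0},{"slide":[0,0,0],"roll":0},{"slide":[0,0,0],"roll":0}]' |sed -n '2p';python3 wt.py
for i in 1 2 3 4; do python3 -m handwheel '[{"slide":[0,0,0.03],"roll":0.19},{"slide":[0,0,0.03],"roll":0.19},{"slide":[0,0,0.03],"roll":0.19},{"slide":[0,0,0.03],"roll":0.19},{"slide":[0,0,0.03],"roll":0.19}]' |sed -n '2p';done
python3 wt.py;python3 go.py .2,.26,.5 .3,0,.5 .2,-.26,.5 0,-.3,.5;python3 st.py
```

```text
eef_pos: [0.0001, 0.2577, 0.665]
t 18.6 pos [1.000e-04 2.577e-01 6.650e-01] az 90.6 tilt xy deg [ 0.2 27.4] radial 27.4 toolx yaw -89.9 j [ 1.58 -0.27  0.68  2.04 -0.01  0.01]
eef_pos: [0.0001, 0.2591, 0.6636]
weight rows (np.int32(251), np.int32(327))
eef_pos: [0.0003, 0.28, 0.623]
eef_pos: [0.0004, 0.3004, 0.5829]
eef_pos: [0.0006, 0.321, 0.5428]
eef_pos: [0.0008, 0.3414, 0.5026]
weight rows (np.int32(249), np.int32(328))
t 21.0 pos [0.0008 0.3417 0.5014] az 90.1 tilt xy deg [ 0.2 27. ] radial 27.0 toolx yaw 99.1 j [ 1.57 -0.42 -0.    1.52 -0.01  3.  ]
.2,.26,.5 rows 5 [-0.067, 0.125, -0.023]
.3,0,.5 rows 6 [-0.135, 0.037, -0.065]
.2,-.26,.5 rows 6 [-0.12, -0.073, -0.066]
0,-.3,.5 rows 5 [-0.005, -0.135, -0.013]
[ 1.573e+00 -4.190e-01 -2.000e-03  1.516e+00 -5.000e-03  3.001e+00] zaxis [ 0.004  0.454 -0.891] xaxis [-0.142  0.882  0.449] tilt 27.0 gap 0.53 mom [-0.55  0.04  0.02]
```

```bash
python3 go.py .2,.31,.45 .3,0,.4 .14,-.1,.38 0,-.16,.38 | tail -4
```

```text
.2,.31,.45 rows 5 [-0.053, 0.126, 0.022]
.3,0,.4 rows 7 [-0.148, 0.027, -0.046]
.14,-.1,.38 rows 4 [-0.062, -0.144, -0.024]
0,-.16,.38 rows 4 [-0.028, -0.122, -0.023]
```

```bash

for i in 1 2; do python3 -m handwheel '[{"slide":[-0.033,0.079,0.014],"roll":0},{"slide":[-0.033,0.079,0.014],"roll":0},{"slide":[-0.033,0.079,0.014],"roll":0},{"slide":[-0.033,0.079,0.014],"roll":0}]' |sed -n '2p';done
for i in 1 2; do python3 -m handwheel '[{"slide":[-0.13,0.024,-0.04],"roll":0},{"slide":[-0.13,0.024,-0.04],"roll":0},{"slide":[-0.13,0.024,-0.04],"roll":0},{"slide":[-0.13,0.024,-0.04],"roll":0}]' |sed -n '2p';done
python3 go.py .14,-.1,.38 0,-.16,.38
```

```text
eef_pos: [0.1017, 0.3268, 0.4778]
eef_pos: [0.202, 0.3127, 0.4521]
eef_pos: [0.246, 0.1848, 0.431]
eef_pos: [0.2964, 0.0389, 0.4076]
t 22.6 pos [0.2964 0.0389 0.4076] az -19.4 tilt xy deg [ 0.2 27. ] radial -8.5 toolx yaw 100.4 j [-0.34 -0.1  -0.02  1.82  0.44  1.03]
.14,-.1,.38 rows 5 [-0.073, -0.117, -0.026]
0,-.16,.38 rows 4 [-0.025, -0.122, -0.023]
```

```bash

python3 -m handwheel '[{"slide":[-0.073,-0.117,-0.026],"roll":0},{"slide":[-0.073,-0.117,-0.026],"roll":0},{"slide":[-0.073,-0.117,-0.026],"roll":0},{"slide":[-0.073,-0.117,-0.026],"roll":0},{"slide":[-0.073,-0.117,-0.026],"roll":0}]' |sed -n '2p'
python3 -m handwheel '[{"slide":[-0.025,-0.122,-0.02],"roll":0},{"slide":[-0.025,-0.122,-0.02],"roll":0},{"slide":[-0.025,-0.122,-0.02],"roll":0},{"slide":[-0.025,-0.122,-0.02],"roll":0}]' |sed -n '2p'
python3 go.py 0,-.16,.38
python3 -m handwheel '[{"slide":[0,0,-0.16],"roll":0},{"slide":[0,0,-0.16],"roll":0},{"slide":[0,0,-0.16],"roll":0},{"slide":[0,0,-0.16],"roll":0}]' |sed -n '2p'
python3 go.py 0,-.25,.4
```

```text
eef_pos: [0.1522, -0.0888, 0.3824]
eef_pos: [0.0162, -0.1448, 0.3797]
t 23.5 pos [ 0.0162 -0.1448  0.3797] az -87.0 tilt xy deg [ 0.2 26.9] radial -26.8 toolx yaw 100.4 j [-1.52 -0.09 -0.11  2.02  0.03 -0.12]
0,-.16,.38 rows 1 [-0.036, -0.061, -0.024]
eef_pos: [0.0207, -0.2298, 0.4058]
t 23.9 pos [ 0.0207 -0.2298  0.4058] az -87.0 tilt xy deg [ 0.5 21.9] radial -21.8 toolx yaw 99.9 j [-1.52  0.03  0.11  2.04  0.03 -0.11]
0,-.25,.4 rows 1 [-0.058, -0.079, -0.008]
```

```bash

for i in 1 2; do python3 -m handwheel '[{"slide":[0,0,-0.16],"roll":-0.14},{"slide":[0,0,-0.16],"roll":-0.14},{"slide":[0,0,-0.16],"roll":-0.14},{"slide":[0,0,-0.16],"roll":-0.14}]' |sed -n '2p';python3 go.py;done

```

```text
eef_pos: [0.0222, -0.2864, 0.431]
t 24.3 pos [ 0.0222 -0.2864  0.431 ] az -87.2 tilt xy deg [ 0.8 15.5] radial -15.4 toolx yaw 125.6 j [-1.52  0.07  0.27  2.04  0.03 -0.56]
eef_pos: [0.0222, -0.3197, 0.4651]
t 24.7 pos [ 0.0222 -0.3197  0.4651] az -87.5 tilt xy deg [1.1 8.3] radial -8.2 toolx yaw 149.9 j [-1.53  0.07  0.39  2.04  0.03 -1.  ]
```

```bash

python3 -m handwheel '[{"slide":[0,0,-0.16],"roll":-0.11},{"slide":[0,0,-0.16],"roll":-0.11},{"slide":[0,0,-0.16],"roll":-0.11},{"slide":[0,0,-0.16],"roll":-0.11}]' |sed -n '2p';python3 go.py .2,-.28,.4 .34,-.1,.3 .45,.161,.1
```

```text
eef_pos: [0.0214, -0.3331, 0.5062]
t 25.1 pos [ 0.0214 -0.3331  0.5062] az -87.7 tilt xy deg [1.5 0.7] radial -0.6 toolx yaw 169.3 j [-1.53  0.03  0.48  2.04  0.03 -1.34]
.2,-.28,.4 rows 5 [-0.109, 0.056, 0.074]
.34,-.1,.3 rows 6 [-0.057, 0.112, 0.059]
.45,.161,.1 rows 8 [-0.023, 0.114, 0.086]
```

```bash

python3 -m handwheel '[{"slide":[-0.109,0.056,0.074],"roll":0},{"slide":[-0.109,0.056,0.074],"roll":0},{"slide":[-0.109,0.056,0.074],"roll":0},{"slide":[-0.109,0.056,0.074],"roll":0},{"slide":[-0.109,0.056,0.074],"roll":0}]' |sed -n '2p'
for i in 1 2; do python3 -m handwheel '[{"slide":[-0.057,0.112,0.059],"roll":0},{"slide":[-0.057,0.112,0.059],"roll":0},{"slide":[-0.057,0.112,0.059],"roll":0}]' |sed -n '2p';done
for i in 1 2; do python3 -m handwheel '[{"slide":[-0.023,0.114,0.086],"roll":0},{"slide":[-0.023,0.114,0.086],"roll":0},{"slide":[-0.023,0.114,0.086],"roll":0},{"slide":[-0.023,0.114,0.086],"roll":0}]' |sed -n '2p';done
python3 go.py .45,.161,.04 .45,.161,.011
```

```text
eef_pos: [0.2022, -0.2796, 0.3991]
eef_pos: [0.2726, -0.1894, 0.3489]
eef_pos: [0.3436, -0.0996, 0.2988]
eef_pos: [0.399, 0.0306, 0.198]
eef_pos: [0.4549, 0.1606, 0.0975]
t 27.0 pos [0.4549 0.1606 0.0975] az 19.4 tilt xy deg [1.4 0.6] radial 1.5 toolx yaw 169.1 j [ 0.34  0.22 -0.37  0.95  0.    0.53]
.45,.161,.04 rows 2 [0.01, -0.002, 0.096]
.45,.161,.011 rows 1 [0.002, -0.001, 0.097]
```

```bash

python3 -m handwheel '[{"slide":[0,0,0.12],"roll":0},{"slide":[0,0,0.1],"roll":0},{"slide":[0,0,0.05],"roll":0},{"slide":[0,0,0.01],"roll":0},{"slide":[0,0,0.007],"roll":0}]' |sed -n '2p;4p'
python3 -m handwheel '[{"slide":[0,0,0.006],"roll":0},{"slide":[0,0,0],"roll":0}]' |sed -n '2p;4p'
```

```text
eef_pos: [0.457, 0.16, 0.0129]
wrist_force: [-0.3, -0.2, -3.0]
eef_pos: [0.4577, 0.1602, 0.0119]
wrist_force: [0.7, 0.5, -1.6]
```

```bash

python3 -m handwheel '[{"slide":[0,0,0.007],"roll":0},{"slide":[0,0,0],"roll":0}]' |sed -n '2p;4p'
python3 -m handwheel '[{"slide":[0,0,0],"roll":0},{"slide":[0,0,0],"roll":0},{"slide":[0,0,0],"roll":0}]' 1 |sed -n '2p;4,5p'
python3 -m handwheel '[{"slide":[0,0,-0.15],"roll":0},{"slide":[0,0,-0.15],"roll":0}]' |sed -n '2p;4,5p'
python3 go.py .421,.0215,.1 .421,.0215,.012
python3 - <<'E'
from h import *
h=cv2.cvtColor(arm.read_camera("side"),cv2.COLOR_RGB2HSV);K,T=cal("side")
for c in blobs(orange(h),20): print(c.mean(0),cast(c.mean(0),K,T,.035).round(3))
E
```

```text
eef_pos: [0.458, 0.1603, 0.01]
wrist_force: [-0.2, -1.5, 5.4]
eef_pos: [0.4573, 0.1602, 0.0094]
wrist_force: [0.4, -0.2, 0.3]
finger_gap: 0.995
eef_pos: [0.4537, 0.1587, 0.0996]
wrist_force: [1.1, 0.9, 0.2]
finger_gap: 0.994
t 28.4 pos [0.4537 0.1587 0.0996] az 19.2 tilt xy deg [1.3 0.6] radial 1.4 toolx yaw 168.9 j [ 0.33  0.22 -0.37  0.96  0.    0.53]
.421,.0215,.1 rows 3 [0.006, -0.157, -0.003]
.421,.0215,.012 rows 2 [0.003, -0.002, 0.147]
[ 25.38848921 411.05755396] [[0.81  0.551]]
[300.40677966 303.66101695] [[0.51  0.166]]
[339.73529412 272.02941176] [[0.473 0.046]]
```

Laid. Now the middle case.

```bash

python3 -m handwheel '[{"slide":[0.006,-0.157,-0.003],"roll":0},{"slide":[0.006,-0.157,-0.003],"roll":0},{"slide":[0.006,-0.157,-0.003],"roll":0},{"slide":[0,0,0],"roll":0}]' |sed -n '2p'; python3 go.py .421,.0215,.06 .421,.0215,.012
python3 - <<'E'
from h import *
cv2.imwrite("pics/w5.png",arm.read_camera("wrist")[:,:,::-1])
E
```

```text
eef_pos: [0.421, 0.0174, 0.0995]
t 28.85 pos [0.421  0.0174 0.0995] az 2.0 tilt xy deg [1.4 0.6] radial 1.5 toolx yaw 168.6 j [ 0.03  0.1  -0.51  0.93  0.01  0.23]
.421,.0215,.06 rows 1 [0.006, 0.011, 0.132]
.421,.0215,.012 rows 1 [0.004, -0.002, 0.16]
```

View pics/w5.png

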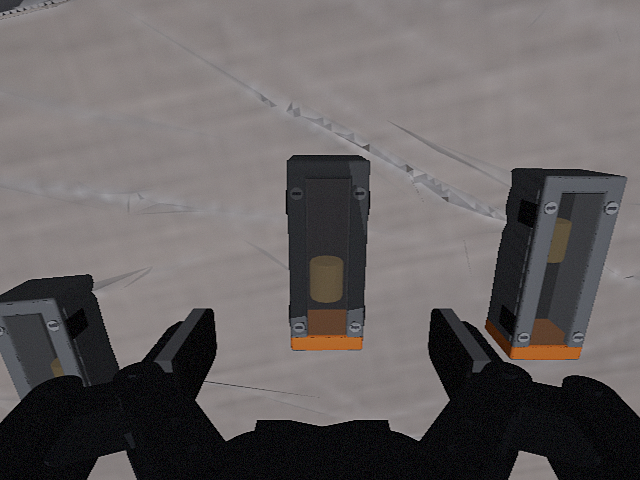

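```bash

python3 -m handwheel '[{"slide":[0.005,0.011,0.132],"roll":0},{"slide":[0.005,0,0.14],"roll":0},{"slide":[0,0,0.01],"roll":0}]' |sed -n '2p;4,5p'
python3 -m handwheel '[{"slide":[0,0,0],"roll":0},{"slide":[0,0,0],"roll":0},{"slide":[0,0,0],"roll":0},{"slide":[0,0,0],"roll":0}]' -1 |sed -n '2p;4,6p'
python3 go.py .421,.0215,.08 .3,.2,.3 .2,.3,.38 0,.34,.42
```

```text
eef_pos: [0.4193, 0.0269, 0.0115]
wrist_force: [-0.3, -0.6, 1.4]
finger_gap: 0.998
eef_pos: [0.4236, 0.0264, 0.0168]
wrist_force: [-4.8, 0.7, 16.7]
finger_gap: 0.525
gripper_force: 59.8
t 29.6 pos [0.4236 0.0264 0.0168] az 3.1 tilt xy deg [1.6 0.7] radial 1.7 toolx yaw 168.9 j [ 0.05  0.2  -0.63  0.7   0.01  0.25]
.421,.0215,.08 rows 2 [0.0, -0.007, -0.105]
.3,.2,.3 rows 7 [0.07, 0.074, -0.105]
.2,.3,.38 rows 4 [0.096, 0.067, -0.068]
0,.34,.42 rows 5 [0.135, 0.001, -0.03]
```

```bash

python3 -m handwheel '[{"slide":[0,0,-0.08],"roll":0},{"slide":[0,0,-0.13],"roll":0},{"slide":[0.07,0.074,-0.105],"roll":0},{"slide":[0.07,0.074,-0.105],"roll":0},{"slide":[0.07,0.074,-0.105],"roll":0}]' |sed -n '2p'
python3 -m handwheel '[{"slide":[0.07,0.074,-0.105],"roll":0},{"slide":[0.07,0.074,-0.105],"roll":0},{"slide":[0.07,0.074,-0.105],"roll":0},{"slide":[0.07,0.074,-0.105],"roll":0}]' |sed -n '2p'
python3 -m handwheel '[{"slide":[0.096,0.067,-0.068],"roll":0},{"slide":[0.096,0.067,-0.068],"roll":0},{"slide":[0.096,0.067,-0.068],"roll":0},{"slide":[0.096,0.067,-0.068],"roll":0}]' |sed -n '2p'
python3 -m handwheel '[{"slide":[0.135,0,-0.03],"roll":0},{"slide":[0.135,0,-0.03],"roll":0},{"slide":[0.135,0,-0.03],"roll":0},{"slide":[0.135,0,-0.03],"roll":0},{"slide":[0.135,0,-0.03],"roll":0}]' |sed -n '2p'
python3 go.py 0,.34,.42;python3 wt.py
```

```text
eef_pos: [0.3686, 0.1026, 0.1746]
eef_pos: [0.2995, 0.2045, 0.3001]
eef_pos: [0.1995, 0.3044, 0.3799]
eef_pos: [-0.0005, 0.3418, 0.4197]
t 31.4 pos [-0.0005  0.3418  0.4197] az 91.4 tilt xy deg [1.4 0.8] radial 0.8 toolx yaw 168.9 j [ 1.6  -0.07  0.14  1.77 -0.03  1.79]
0,.34,.42 rows 1 [-0.003, -0.006, -0.001]
weight rows (np.int32(316), np.int32(388))
```

```bash

for i in 1 2 3; do python3 -m handwheel '[{"slide":[0,0,-0.1],"roll":-0.187},{"slide":[0,0,-0.1],"roll":-0.187},{"slide":[0,0,-0.1],"roll":-0.187},{"slide":[0,0,-0.1],"roll":-0.187}]' |sed -n '2p';done;python3 go.py;python3 wt.py
for i in 1 2; do python3 -m handwheel '[{"slide":[0,0,-0.16],"roll":0},{"slide":[0,0,-0.16],"roll":0},{"slide":[0,0,-0.16],"roll":0},{"slide":[0,0,-0.16],"roll":0},{"slide":[0,0,-0.16],"roll":0}]' |sed -n '2p';python3 wt.py;done
python3 go.py;python3 st.py
```

```text
eef_pos: [-0.0015, 0.3424, 0.5217]
eef_pos: [-0.0019, 0.3345, 0.549]
eef_pos: [-0.0021, 0.3231, 0.578]
t 32.65 pos [-0.0021  0.3231  0.578 ] az 91.8 tilt xy deg [ 1.1 11.6] radial 11.6 toolx yaw -89.5 j [ 1.6  -0.07  0.6   2.04 -0.03  0.02]
weight rows (np.int32(317), np.int32(388))
eef_pos: [-0.0009, 0.2873, 0.6342]
weight rows (np.int32(323), np.int32(388))
eef_pos: [0.0023, 0.2338, 0.684]
weight rows (np.int32(320), np.int32(388))
t 33.8 pos [0.0023 0.2315 0.686 ] az 90.0 tilt xy deg [ 0.4 31.8] radial 31.8 toolx yaw -89.5 j [ 1.57 -0.33  0.69  2.04 -0.01 -0.01]
[ 1.571 -0.329  0.691  2.037 -0.008 -0.006] zaxis [ 0.008  0.526 -0.85 ] xaxis [ 0.007 -0.85  -0.526] tilt 31.8 gap 0.526 mom [-0.84 -0.   -0.03]
```

```bash

for i in 1 2 3 4; do python3 -m handwheel '[{"slide":[0,0,0.035],"roll":0.19},{"slide":[0,0,0.035],"roll":0.19},{"slide":[0,0,0.035],"roll":0.19},{"slide":[0,0,0.035],"roll":0.19},{"slide":[0,0,0.035],"roll":0.19}]' |sed -n '2p';done
python3 wt.py;python3 go.py .2,.32,.43 .3,0,.38 .14,-.1,.36 0,-.16,.36;python3 st.py
```

```text
eef_pos: [0.0027, 0.262, 0.6381]
eef_pos: [0.0031, 0.2893, 0.5931]
eef_pos: [0.0035, 0.3165, 0.5482]
eef_pos: [0.0039, 0.3437, 0.5032]
weight rows (np.int32(314), np.int32(388))
t 35.85 pos [0.0039 0.3441 0.5018] az 89.5 tilt xy deg [ 0.4 31.1] radial 31.1 toolx yaw 99.8 j [ 1.56 -0.48 -0.07  1.44 -0.    2.99]
.2,.32,.43 rows 5 [-0.057, 0.123, 0.034]
.3,0,.38 rows 7 [-0.148, 0.027, -0.058]
.14,-.1,.36 rows 4 [-0.06, -0.143, -0.03]
0,-.16,.36 rows 4 [-0.025, -0.121, -0.027]
[ 1.562 -0.482 -0.072  1.437 -0.003  2.987] zaxis [ 0.008  0.517 -0.856] xaxis [-0.147  0.847  0.51 ] tilt 31.1 gap 0.52 mom [-0.62  0.06 -0.01]
```

Stuck too. Traverse to the right side and level, as before.

```bash

for i in 1 2; do python3 -m handwheel '[{"slide":[-0.036,0.077,0.021],"roll":0},{"slide":[-0.036,0.077,0.021],"roll":0},{"slide":[-0.036,0.077,0.021],"roll":0},{"slide":[-0.036,0.077,0.021],"roll":0}]' |sed -n '2p';done
for i in 1 2; do python3 -m handwheel '[{"slide":[-0.13,0.024,-0.05],"roll":0},{"slide":[-0.13,0.024,-0.05],"roll":0},{"slide":[-0.13,0.024,-0.05],"roll":0},{"slide":[-0.13,0.024,-0.05],"roll":0}]' |sed -n '2p';done
python3 -m handwheel '[{"slide":[-0.073,-0.117,-0.03],"roll":0},{"slide":[-0.073,-0.117,-0.03],"roll":0},{"slide":[-0.073,-0.117,-0.03],"roll":0},{"slide":[-0.073,-0.117,-0.03],"roll":0},{"slide":[-0.073,-0.117,-0.03],"roll":0}]' |sed -n '2p'
python3 -m handwheel '[{"slide":[-0.025,-0.122,-0.025],"roll":0},{"slide":[-0.025,-0.122,-0.025],"roll":0},{"slide":[-0.025,-0.122,-0.025],"roll":0},{"slide":[-0.025,-0.122,-0.025],"roll":0}]' |sed -n '2p'
python3 go.py;python3 -m handwheel '[{"slide":[0,0,-0.16],"roll":-0.1},{"slide":[0,0,-0.16],"roll":-0.1},{"slide":[0,0,-0.16],"roll":-0.1},{"slide":[0,0,-0.16],"roll":-0.1},{"slide":[0,0,-0.16],"roll":-0.1}]' |sed -n '2p'; python3 go.py
```

```text
eef_pos: [0.1014, 0.3325, 0.4692]
eef_pos: [0.2001, 0.3216, 0.4339]
eef_pos: [0.2428, 0.197, 0.4133]
eef_pos: [0.2931, 0.0498, 0.3903]
eef_pos: [0.1491, -0.0796, 0.3602]
eef_pos: [0.0109, -0.1394, 0.3581]
t 38.35 pos [ 0.0109 -0.1394  0.3581] az -88.3 tilt xy deg [ 0.4 30.6] radial -30.5 toolx yaw 101.1 j [-1.54 -0.06 -0.17  1.99  0.02 -0.14]
eef_pos: [0.0136, -0.2474, 0.3936]
t 38.85 pos [ 0.0136 -0.2474  0.3936] az -88.4 tilt xy deg [ 0.6 24.7] radial -24.6 toolx yaw 124.7 j [-1.54  0.1   0.13  2.04  0.02 -0.54]
```

```bash

for i in 1 2; do python3 -m handwheel '[{"slide":[0,0,-0.166],"roll":-0.07},{"slide":[0,0,-0.166],"roll":-0.07},{"slide":[0,0,-0.166],"roll":-0.07},{"slide":[0,0,-0.166],"roll":-0.07},{"slide":[0,0,-0.166],"roll":-0.07}]' |sed -n '2p';done; python3 go.py
```

```text
eef_pos: [0.0135, -0.3148, 0.4253]
eef_pos: [0.0124, -0.3463, 0.4731]
t 39.85 pos [ 0.0124 -0.3463  0.4731] az -89.0 tilt xy deg [1.  6.3] radial -6.3 toolx yaw 153.5 j [-1.55  0.11  0.46  2.04  0.02 -1.09]
```

```bash

python3 -m handwheel '[{"slide":[0,0,-0.16],"roll":-0.11},{"slide":[0,0,-0.16],"roll":-0.11},{"slide":[0,0,-0.16],"roll":-0.11}]' |sed -n '2p'; python3 go.py .2,-.27,.4 .33,-.1,.3 .421,.024,.1
```

```text
eef_pos: [0.0116, -0.3504, 0.506]
t 40.15 pos [ 0.0116 -0.3504  0.506 ] az -89.1 tilt xy deg [1.1 0.5] radial -0.5 toolx yaw 168.2 j [-1.56  0.06  0.52  2.04  0.02 -1.35]
.2,-.27,.4 rows 5 [-0.111, 0.077, 0.074]
.33,-.1,.3 rows 5 [-0.061, 0.128, 0.069]
.421,.024,.1 rows 6 [-0.033, 0.076, 0.113]
```

```bash

python3 -m handwheel '[{"slide":[-0.111,0.077,0.074],"roll":0},{"slide":[-0.111,0.077,0.074],"roll":0},{"slide":[-0.111,0.077,0.074],"roll":0},{"slide":[-0.111,0.077,0.074],"roll":0},{"slide":[-0.111,0.077,0.074],"roll":0}]' |sed -n '2p'
python3 -m handwheel '[{"slide":[-0.061,0.128,0.069],"roll":0},{"slide":[-0.061,0.128,0.069],"roll":0},{"slide":[-0.061,0.128,0.069],"roll":0},{"slide":[-0.061,0.128,0.069],"roll":0},{"slide":[-0.061,0.128,0.069],"roll":0}]' |sed -n '2p'
for i in 1 2; do python3 -m handwheel '[{"slide":[-0.033,0.076,0.113],"roll":0},{"slide":[-0.033,0.076,0.113],"roll":0},{"slide":[-0.033,0.076,0.113],"roll":0}]' |sed -n '2p';done
python3 -m handwheel '[{"slide":[0,0,0.12],"roll":0},{"slide":[0,0,0.1],"roll":0},{"slide":[0,0,0.04],"roll":0},{"slide":[0,0,0.01],"roll":0}]' |sed -n '2p;4p'
python3 -m handwheel '[{"slide":[0,0,0],"roll":0}]' |sed -n '2p;4p'
```

```text
eef_pos: [0.2021, -0.2702, 0.3984]
eef_pos: [0.3334, -0.1002, 0.2997]
eef_pos: [0.3787, -0.039, 0.199]
eef_pos: [0.4242, 0.0226, 0.0988]
eef_pos: [0.4243, 0.0225, 0.0176]
wrist_force: [-0.3, 0.2, -1.3]
eef_pos: [0.4253, 0.0225, 0.019]
wrist_force: [0.7, -0.0, -1.5]
```

```bash

python3 -m handwheel '[{"slide":[0,0,0.007],"roll":0},{"slide":[0,0,0.003],"roll":0}]' |sed -n '2p;4p'
python3 -m handwheel '[{"slide":[0,0,0],"roll":0},{"slide":[0,0,0],"roll":0},{"slide":[0,0,0],"roll":0}]' 1 |sed -n '2p;4,5p'
python3 -m handwheel '[{"slide":[0,0,-0.14],"roll":0},{"slide":[0,0,-0.14],"roll":-0.12}]' |sed -n '2p'
python3 go.py .466,-.173,.1 .466,-.173,.06
```

```text
eef_pos: [0.426, 0.0226, 0.0168]
wrist_force: [-13.5, -0.2, 36.8]
eef_pos: [0.4255, 0.0226, 0.0161]
wrist_force: [0.3, 1.4, -0.7]
finger_gap: 0.988
eef_pos: [0.4224, 0.0216, 0.1004]
t 42.95 pos [0.4224 0.0216 0.1004] az 2.5 tilt xy deg [1.  0.6] radial 1.0 toolx yaw 173.3 j [ 0.04  0.11 -0.5   0.94  0.01  0.16]
.466,-.173,.1 rows 5 [-0.044, -0.125, -0.001]
.466,-.173,.06 rows 1 [0.002, -0.002, 0.133]
```

```bash

python3 -m handwheel '[{"slide":[-0.044,-0.127,0],"roll":0},{"slide":[-0.044,-0.127,0],"roll":0},{"slide":[-0.044,-0.127,0],"roll":0},{"slide":[-0.044,-0.127,0],"roll":0},{"slide":[-0.044,-0.127,0],"roll":0}]' |sed -n '2p'
python3 -m handwheel '[{"slide":[0,0,0],"roll":0}]' |sed -n '2p'; python3 go.py .466,-.173,.06 .466,-.173,.016
python3 - <<'E'
from h import *
K,T=cal("wrist");h=cv2.cvtColor(arm.read_camera("wrist"),cv2.COLOR_RGB2HSV)
for c in blobs(orange(h),150):
    r=cv2.minAreaRect(cast(c,K,T,.04).astype(np.float32)*1000);print(c.mean(0).round(),[np.round(x,1) for x in r])
K,T=cal("side");h=cv2.cvtColor(arm.read_camera("side"),cv2.COLOR_RGB2HSV)
for c in blobs(orange(h),20): print(c.mean(0),cast(c.mean(0),K,T,.035).round(3))
E
```

```text
eef_pos: [0.4668, -0.1771, 0.0985]
eef_pos: [0.4675, -0.1792, 0.0983]
t 43.55 pos [ 0.4675 -0.1792  0.0983] az -21.6 tilt xy deg [1.2 0.6] radial 0.9 toolx yaw 173.0 j [-0.38  0.27 -0.31  0.98  0.02 -0.26]
.466,-.173,.06 rows 1 [0.01, 0.018, 0.128]
.466,-.173,.016 rows 1 [0.003, -0.002, 0.147]
[330. 342.] [array([ 519.6, -179.6]), array([45.2, 11.4]), np.float64(84.5)]
[624. 241.] [array([474.7,  -1.1]), array([21.1, 11.5]), np.float64(80.5)]
[ 25.44604317 411.01438849] [[0.81  0.551]]
[300.40677966 303.66101695] [[0.51  0.166]]
[340.98148148 267.05555556] [[0.477 0.029]]
[352.         218.91111111] [[ 0.518 -0.157]]
```

```bash

python3 -m handwheel '[{"slide":[0.01,0.018,0.128],"roll":0},{"slide":[0,0,0.12],"roll":0},{"slide":[0,0,0.02],"roll":0}]' |sed -n '2p;4,5p'
python3 -m handwheel '[{"slide":[0,0,0],"roll":0},{"slide":[0,0,0],"roll":0},{"slide":[0,0,0],"roll":0},{"slide":[0,0,0],"roll":0}]' -1 |sed -n '2p;4,6p'
python3 go.py .466,-.173,.08 .3,-.26,.3 .2,-.3,.38 0,-.34,.42; python3 wt.py
```

```text
eef_pos: [0.4634, -0.1666, 0.0151]
wrist_force: [-0.7, -0.4, 1.7]
finger_gap: 1.0
eef_pos: [0.4671, -0.1691, 0.02]
wrist_force: [-2.9, 1.2, 14.0]
finger_gap: 0.527
gripper_force: 60.9
t 44.35 pos [ 0.4671 -0.1691  0.02  ] az -20.5 tilt xy deg [1.3 0.6] radial 1.0 toolx yaw 173.2 j [-0.36  0.34 -0.43  0.78  0.02 -0.24]
.466,-.173,.08 rows 2 [-0.001, -0.005, -0.1]
.3,-.26,.3 rows 6 [0.083, -0.057, -0.125]
.2,-.3,.38 rows 3 [0.103, -0.056, -0.092]
0,-.34,.42 rows 5 [0.129, -0.042, -0.03]
weight rows (np.int32(295), np.int32(368))
```

```bash

python3 -m handwheel '[{"slide":[0,0,-0.08],"roll":0},{"slide":[0,0,-0.12],"roll":0},{"slide":[0.083,-0.057,-0.125],"roll":0},{"slide":[0.083,-0.057,-0.125],"roll":0}]' |sed -n '2p'
python3 -m handwheel '[{"slide":[0.083,-0.057,-0.125],"roll":0},{"slide":[0.083,-0.057,-0.125],"roll":0},{"slide":[0.083,-0.057,-0.125],"roll":0},{"slide":[0.083,-0.057,-0.125],"roll":0}]' |sed -n '2p'
python3 -m handwheel '[{"slide":[0.103,-0.056,-0.092],"roll":0},{"slide":[0.103,-0.056,-0.092],"roll":0},{"slide":[0.103,-0.056,-0.092],"roll":0}]' |sed -n '2p'
python3 -m handwheel '[{"slide":[0.129,-0.042,-0.03],"roll":0},{"slide":[0.129,-0.042,-0.03],"roll":0},{"slide":[0.129,-0.042,-0.03],"roll":0},{"slide":[0.129,-0.042,-0.03],"roll":0},{"slide":[0.129,-0.042,-0.03],"roll":0}]' |sed -n '2p'
python3 go.py 0,-.34,.42;python3 wt.py
```

```text
eef_pos: [0.4094, -0.1984, 0.154]
eef_pos: [0.2985, -0.2562, 0.3015]
eef_pos: [0.1987, -0.2961, 0.3814]
eef_pos: [-0.0018, -0.336, 0.4212]
t 46.0 pos [-0.0018 -0.336   0.4212] az -91.4 tilt xy deg [1.1 0.5] radial -0.6 toolx yaw 173.2 j [-1.59 -0.06  0.15  1.79  0.02 -1.48]
0,-.34,.42 rows 1 [-0.007, -0.013, 0.004]
weight rows (np.int32(344), np.int32(416))
```

```bash

for i in 1 2 3; do python3 -m handwheel '[{"slide":[0,0,-0.12],"roll":-0.16},{"slide":[0,0,-0.12],"roll":-0.16},{"slide":[0,0,-0.12],"roll":-0.16},{"slide":[0,0,-0.12],"roll":-0.16}]' |sed -n '2p';done;python3 go.py;python3 wt.py
python3 -m handwheel '[{"slide":[0,0,-0.16],"roll":0},{"slide":[0,0,-0.16],"roll":0},{"slide":[0,0,-0.16],"roll":0},{"slide":[0,0,-0.16],"roll":0},{"slide":[0,0,-0.16],"roll":0}]' |sed -n '2p';python3 wt.py
python3 -m handwheel '[{"slide":[0,0,-0.16],"roll":0},{"slide":[0,0,-0.16],"roll":0},{"slide":[0,0,-0.16],"roll":0}]' |sed -n '2p';python3 wt.py
python3 go.py;python3 st.py
```

```text
eef_pos: [-0.0022, -0.339, 0.5212]
eef_pos: [-0.0025, -0.3302, 0.5548]
eef_pos: [-0.0025, -0.3154, 0.5894]
t 47.25 pos [-0.0025 -0.3154  0.5894] az -91.6 tilt xy deg [  0.8 -13.6] radial 13.6 toolx yaw -100.6 j [-1.6  -0.1   0.6   2.04  0.02 -2.99]
weight rows (np.int32(331), np.int32(403))
eef_pos: [-0.0011, -0.2764, 0.6446]
weight rows (np.int32(345), np.int32(417))
eef_pos: [0.0005, -0.2446, 0.6744]
weight rows (np.int32(345), np.int32(417))
t 48.2 pos [ 6.000e-04 -2.424e-01  6.764e-01] az -90.6 tilt xy deg [  0.3 -29.8] radial 29.8 toolx yaw -102.3 j [-1.58 -0.3   0.68  2.04  0.01 -2.96]
[-1.581 -0.304  0.682  2.037  0.009 -2.963] zaxis [ 0.005 -0.497 -0.868] xaxis [-0.186 -0.853  0.487] tilt 29.8 gap 0.523 mom [ 0.72  0.01 -0.01]
```

```bash

for i in 1 2 3; do python3 -m handwheel '[{"slide":[0,0,0.035],"roll":0.187},{"slide":[0,0,0.035],"roll":0.187},{"slide":[0,0,0.035],"roll":0.187},{"slide":[0,0,0.035],"roll":0.187},{"slide":[0,0,0.035],"roll":0.187}]' |sed -n '2p';done
python3 -m handwheel '[{"slide":[0,0,0.035],"roll":0.187},{"slide":[0,0,0.035],"roll":0.187},{"slide":[0,0,0.035],"roll":0.187},{"slide":[0,0,0.035],"roll":0.187},{"slide":[0,0,0],"roll":0},{"slide":[0,0,0],"roll":0}]' |sed -n '2p'
python3 wt.py;python3 go.py .2,-.32,.43 .3,0,.38 .14,.1,.36 0,.16,.36;python3 st.py
```

```text
eef_pos: [0.0008, -0.2711, 0.6276]
eef_pos: [0.001, -0.2967, 0.5818]
eef_pos: [0.0013, -0.3225, 0.536]
weight rows (np.int32(211), np.int32(271))
t 49.75 pos [ 0.0013 -0.3228  0.5345] az -90.1 tilt xy deg [  0.3 -29.2] radial 29.2 toolx yaw 136.1 j [-1.57 -0.45  0.07  1.57  0.01 -0.74]
.2,-.32,.43 rows 5 [-0.062, 0.122, 0.061]
.3,0,.38 rows 7 [0.075, 0.133, -0.053]
.14,.1,.36 rows 4 [0.149, -0.045, -0.027]
0,.16,.36 rows 4 [0.111, -0.057, -0.025]
[-1.572 -0.446  0.065  1.572  0.005 -0.736] zaxis [ 0.005 -0.488 -0.873] xaxis [-0.671  0.646 -0.364] tilt 29.2 gap 0.526 mom [0.56 0.02 0.02]validation failed for argument at $...
```

```bash

python3 -m handwheel '[{"slide":[0,0,0.03],"roll":0.187},{"slide":[0,0,0.03],"roll":0.187},{"slide":[0,0,0.03],"roll":0.187},{"slide":[0,0,0.03],"roll":0.187}]' |sed -n '2p'
python3 wt.py;python3 go.py .2,-.32,.43 .3,0,.38 .14,.1,.36 0,.16,.36;python3 st.py
```

```text
eef_pos: [0.0014, -0.34, 0.5049]
weight rows (np.int32(211), np.int32(271))
t 50.2 pos [ 0.0014 -0.3403  0.5036] az -90.0 tilt xy deg [  0.3 -29.2] radial 29.2 toolx yaw 99.9 j [-1.57 -0.45 -0.03  1.48  0.   -0.15]
.2,-.32,.43 rows 5 [0.015, 0.136, 0.037]
.3,0,.38 rows 7 [0.136, 0.069, -0.053]
.14,.1,.36 rows 4 [0.1, -0.12, -0.027]
0,.16,.36 rows 4 [0.061, -0.109, -0.025]
[-1.571 -0.455 -0.034  1.482  0.005 -0.151] zaxis [ 0.005 -0.488 -0.873] xaxis [-0.151  0.863 -0.483] tilt 29.2 gap 0.523 mom [ 0.59 -0.03 -0.06]
```

```bash

for i in 1 2; do python3 -m handwheel '[{"slide":[0.009,0.085,0.023],"roll":0},{"slide":[0.009,0.085,0.023],"roll":0},{"slide":[0.009,0.085,0.023],"roll":0},{"slide":[0.009,0.085,0.023],"roll":0}]' |sed -n '2p';done
for i in 1 2; do python3 -m handwheel '[{"slide":[0.12,0.06,-0.047],"roll":0},{"slide":[0.12,0.06,-0.047],"roll":0},{"slide":[0.12,0.06,-0.047],"roll":0},{"slide":[0.12,0.06,-0.047],"roll":0}]' |sed -n '2p';done
python3 -m handwheel '[{"slide":[0.08,-0.1,-0.03],"roll":0},{"slide":[0.08,-0.1,-0.03],"roll":0},{"slide":[0.08,-0.1,-0.03],"roll":0},{"slide":[0.08,-0.1,-0.03],"roll":0},{"slide":[0.08,-0.1,-0.03],"roll":0}]' |sed -n '2p'
python3 go.py 0,.16,.36
```

```text
eef_pos: [0.1007, -0.3291, 0.4684]
eef_pos: [0.2, -0.3185, 0.4312]
eef_pos: [0.238, -0.1913, 0.4106]
eef_pos: [0.2814, -0.0469, 0.3883]
eef_pos: [0.1291, 0.0475, 0.3821]
t 52.3 pos [0.1291 0.0475 0.3821] az 57.3 tilt xy deg [  0.3 -28.6] radial -23.6 toolx yaw 101.0 j [ 1.   -0.21 -0.2   2.   -0.27  2.46]
0,.16,.36 rows 4 [0.108, -0.091, -0.029]
```

```bash

python3 -m handwheel '[{"slide":[0.108,-0.091,-0.029],"roll":0},{"slide":[0.108,-0.091,-0.029],"roll":0},{"slide":[0.108,-0.091,-0.029],"roll":0},{"slide":[0.108,-0.091,-0.029],"roll":0}]' |sed -n '2p';python3 go.py
for i in 1 2; do python3 -m handwheel '[{"slide":[0,0,-0.166],"roll":-0.1},{"slide":[0,0,-0.166],"roll":-0.1},{"slide":[0,0,-0.166],"roll":-0.1},{"slide":[0,0,-0.166],"roll":-0.1},{"slide":[0,0,-0.166],"roll":-0.1}]' |sed -n '2p';python3 go.py;done
```

```text
eef_pos: [0.0166, 0.1489, 0.3619]
t 52.7 pos [0.0166 0.1489 0.3619] az 87.1 tilt xy deg [  0.2 -28.4] radial -28.4 toolx yaw 101.1 j [ 1.52 -0.06 -0.15  1.98 -0.03  2.93]
eef_pos: [0.0208, 0.254, 0.404]
t 53.2 pos [0.0208 0.254  0.404 ] az 87.3 tilt xy deg [  0.5 -22.1] radial -22.0 toolx yaw 124.6 j [ 1.52  0.08  0.16  2.04 -0.03  2.53]
eef_pos: [0.0214, 0.3152, 0.4396]
t 53.7 pos [0.0214 0.3152 0.4396] az 87.6 tilt xy deg [  1.  -13.2] radial -13.2 toolx yaw 146.0 j [ 1.53  0.11  0.35  2.04 -0.03  2.14]
```

```bash

python3 -m handwheel '[{"slide":[0,0,-0.166],"roll":-0.085},{"slide":[0,0,-0.166],"roll":-0.085},{"slide":[0,0,-0.166],"roll":-0.085},{"slide":[0,0,-0.166],"roll":-0.085},{"slide":[0,0,-0.166],"roll":-0.085}]' |sed -n '2p';python3 go.py
python3 -m handwheel '[{"slide":[0,0,-0.166],"roll":-0.085},{"slide":[0,0,-0.16],"roll":-0.085}]' |sed -n '2p';python3 go.py .2,.3,.4 .4,.15,.25 .6745,-.0566,.2
```

```text
eef_pos: [0.0203, 0.3412, 0.4899]
t 54.2 pos [0.0203 0.3412 0.4899] az 88.0 tilt xy deg [ 1.4 -3.5] radial -3.4 toolx yaw 164.5 j [ 1.54  0.07  0.48  2.04 -0.03  1.81]
eef_pos: [0.0197, 0.343, 0.5125]
t 54.4 pos [0.0197 0.343  0.5125] az 88.1 tilt xy deg [1.5 0.5] radial 0.5 toolx yaw 172.1 j [ 1.54  0.04  0.52  2.04 -0.03  1.67]
.2,.3,.4 rows 5 [-0.121, -0.013, 0.078]
.4,.15,.25 rows 6 [-0.119, -0.068, 0.086]
.6745,-.0566,.2 rows 8 [-0.125, -0.07, 0.023]
```

```bash

python3 -m handwheel '[{"slide":[-0.121,-0.013,0.078],"roll":0},{"slide":[-0.121,-0.013,0.078],"roll":0},{"slide":[-0.121,-0.013,0.078],"roll":0},{"slide":[-0.121,-0.013,0.078],"roll":0},{"slide":[-0.121,-0.013,0.078],"roll":0}]' |sed -n '2p'
for i in 1 2; do python3 -m handwheel '[{"slide":[-0.119,-0.068,0.086],"roll":0},{"slide":[-0.119,-0.068,0.086],"roll":0},{"slide":[-0.119,-0.068,0.086],"roll":0}]' |sed -n '2p';done
for i in 1 2; do python3 -m handwheel '[{"slide":[-0.125,-0.07,0.023],"roll":0},{"slide":[-0.125,-0.07,0.023],"roll":0},{"slide":[-0.125,-0.07,0.023],"roll":0}]' |sed -n '2p';done
python3 go.py .6745,-.0566,.2 .6745,-.0566,.13
python3 - <<'E'
from h import *
for n in("scene","side"):
    K,T=cal(n);I=arm.read_camera(n);h=cv2.cvtColor(I,cv2.COLOR_RGB2HSV)
    for c in blobs(red(h),40):
        r=cv2.minAreaRect(cast(c,K,T,.015).astype(np.float32)*1000);print(n,c.mean(0).round(),[np.round(x,1) for x in r])
E
```

```text
eef_pos: [0.2007, 0.2971, 0.3986]
eef_pos: [0.2996, 0.2209, 0.3233]
eef_pos: [0.3989, 0.145, 0.2481]
eef_pos: [0.5016, 0.0664, 0.2301]
eef_pos: [0.6043, -0.0122, 0.2116]
t 56.1 pos [ 0.6043 -0.0122  0.2116] az -1.3 tilt xy deg [1.5 0.3] radial 1.5 toolx yaw 171.9 j [-0.02  0.41  0.19  1.32  0.01  0.12]
.6745,-.0566,.2 rows 2 [-0.126, -0.057, 0.022]
.6745,-.0566,.13 rows 2 [0.003, -0.001, 0.117]
scene [256. 398.] [array([370.7, 408.5]), array([17.6, 23.5]), np.float64(44.3)]
scene [296. 228.] [array([675.2, -57.4]), array([120.9, 121.1]), np.float64(82.7)]
side [319. 434.] [array([371.5, 409.1]), array([21.5, 24.6]), np.float64(22.9)]
side [275. 236.] [array([673.9, -55.6]), array([120.9, 122.4]), np.float64(82.5)]
side [425. 192.] [array([ 390.1, -384.5]), array([32.6, 84.1]), np.float64(10.5)]
```

```bash

python3 -m handwheel '[{"slide":[-0.1,-0.045,0.022],"roll":-0.015},{"slide":[-0.09,-0.04,0.022],"roll":0},{"slide":[-0.05,-0.025,0.08],"roll":0},{"slide":[0,0,0.08],"roll":0},{"slide":[0,0,0.06],"roll":0}]' |sed -n '2p'
python3 -m handwheel '[{"slide":[0,0,0],"roll":0},{"slide":[0,0,0],"roll":0}]' |sed -n '2p'
python3 go.py .6745,-.0566,.13;python3 wt.py
python3 - <<'E'
from h import *
I=arm.read_camera("side");cv2.imwrite("pics/w6.png",cv2.resize(I[110:310,180:440,::-1],(780,600)))
K,T=cal("side");h=cv2.cvtColor(I,cv2.COLOR_RGB2HSV)
for c in blobs(orange(h),20): print(c.mean(0).round(1))
E
```

```text
eef_pos: [0.6715, -0.0531, 0.1323]
eef_pos: [0.6716, -0.0528, 0.1346]
t 56.9 pos [ 0.6716 -0.0528  0.1346] az -4.7 tilt xy deg [1.5 0.3] radial 1.5 toolx yaw 172.5 j [-0.08  0.58  0.27  1.23  0.01  0.05]
.6745,-.0566,.13 rows 1 [-0.011, -0.011, 0.016]
weight rows (np.int32(322), np.int32(394))
[ 25.4 411.1]
[300.4 303.7]
[341.  267.1]
[247.2 187. ]
```

View pics/w6.png

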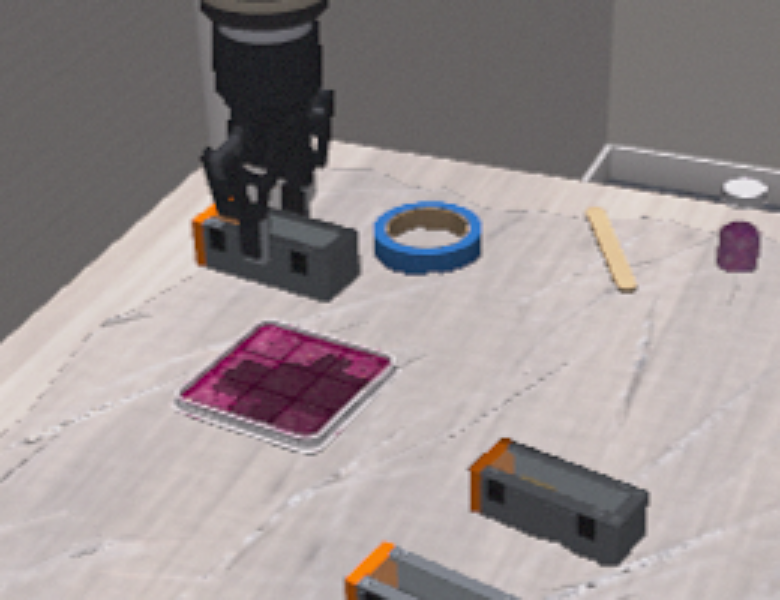

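```bash

python3 - <<'E'
from h import *
K,T=cal("side")
for z in(.105,.112,.12):
    p=cast([[288.3,209.3],[247.7,197.7]],K,T,z);d=p[1]-p[0];u=d/np.linalg.norm(d);print(z,p.round(3).tolist(),"len",np.linalg.norm(d).round(3),"yaw",np.degrees(np.arctan2(d[1],d[0])).round(1),"mid",(p.mean(0)+.023*np.array([u[1],-u[0]])).round(4))
h=cv2.cvtColor(arm.read_camera("wrist"),cv2.COLOR_RGB2HSV);Kw,Tw=cal("wrist")
c=max(blobs(orange(h)|cv2.inRange(h,(5,60,60),(19,255,255)),20),key=len,default=None)
print("wrist orange",None if c is None else (c.min(0),c.max(0)))
# expected tail-top row for case centred on TCP (top plane z=.152)
s=arm.observe();M=R.from_quat(s['tool_rot'],scalar_first=True).as_matrix()
g=cv2.cvtColor(arm.read_camera("wrist"),cv2.COLOR_RGB2GRAY);cv2.imwrite("pics/w7.png",g)
for dx in(.05,.06,.07):
    P=s['eef_pos']+M@[dx,0,0];P[2]=.152;q=Tw[:3,:3]@P+Tw[:3,3];q=Kw@q;print(dx,(q[:2]/q[2]).round(1))
E
```

```text
0.105 [[0.628, -0.041], [0.738, -0.055]] len 0.111 yaw -7.4 mid [ 0.6798 -0.0712]
0.112 [[0.623, -0.031], [0.731, -0.045]] len 0.11 yaw -7.4 mid [ 0.6739 -0.0608]
0.12 [[0.617, -0.019], [0.724, -0.033]] len 0.108 yaw -7.4 mid [ 0.6672 -0.0489]
wrist orange (array([293, 321], dtype=int32), array([351, 425], dtype=int32))
0.05 [321.3 210.2]
0.06 [321.3 181.6]
0.07 [321.3 151.4]
```

View pics/w7.png

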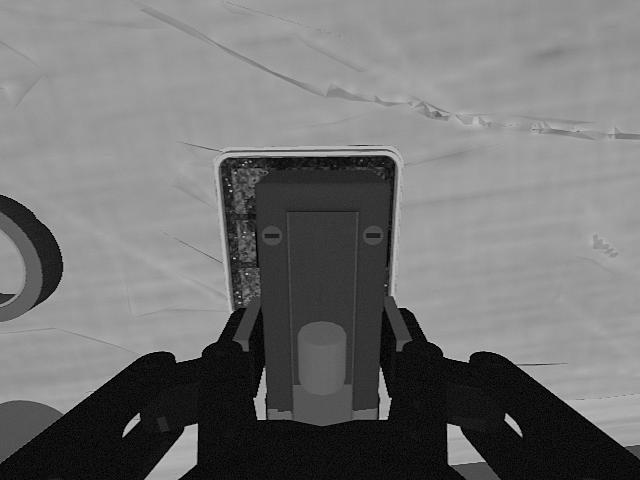

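```bash

python3 - <<'E'
from h import *
K,T=cal("wrist")
p=cast([[218,150],[402,148],[232,308],[391,296]],K,T,.014);print(p.round(4));d=p[0]-p[1]
e=p[:2].mean(0);L=np.linalg.norm(d);d/=L;n=np.array([-d[1],d[0]]);n=n if n[0]>0 else -n
print("edge mid",e.round(4),L.round(3),"far-normal yaw",np.degrees(np.arctan2(n[1],n[0])).round(1),"centre",(e+.07*n).round(4))
E
python3 go.py .6745,-.0575,.131
```

```text
[[ 0.6016 -0.1153]
 [ 0.6174  0.0124]
 [ 0.7239 -0.1315]
 [ 0.7308 -0.0036]]
edge mid [ 0.6095 -0.0514] 0.129 far-normal yaw -7.0 centre [ 0.679 -0.06 ]
t 57.1 pos [ 0.6721 -0.0529  0.1351] az -4.7 tilt xy deg [1.6 0.3] radial 1.6 toolx yaw 172.4 j [-0.08  0.58  0.27  1.23  0.01  0.05]
.6745,-.0575,.131 rows 1 [-0.009, -0.014, 0.014]
```

```bash

python3 -m handwheel '[{"slide":[-0.007,-0.008,0.004],"roll":-0.005},{"slide":[-0.007,-0.008,0.004],"roll":0},{"slide":[0,0,0],"roll":0},{"slide":[0,0,0],"roll":0},{"slide":[0,0,0],"roll":0}]' |sed -n '2,6p'
python3 -m handwheel '[{"slide":[0,0,0],"roll":0},{"slide":[0,0,0],"roll":0},{"slide":[0,0,0],"roll":0},{"slide":[0,0,0],"roll":0},{"slide":[0,0,0],"roll":0}]' |sed -n '2p'
python3 go.py;python3 -c "
from station import arm
print(abs(arm.observe()['joint_vel']).max());print(arm.sign_off())"
```

```text
eef_pos: [0.6751, -0.0583, 0.1314]
tool_rot: [0.013, 0.065, 0.998, 0.004]
wrist_force: [0.8, -0.7, -2.0]
finger_gap: 0.524
gripper_force: 63.9
eef_pos: [0.6751, -0.0583, 0.1314]
t 58.1 pos [ 0.6751 -0.0583  0.1314] az -5.1 tilt xy deg [1.5 0.3] radial 1.5 toolx yaw 172.5 j [-0.09  0.59  0.28  1.23  0.01  0.04]
0.0005538980075343765
the job is handed in; nothing more can be done
None
```

I handed the job in at 58.1 s: the right-hand case is the rattling one, and it is held still and level about 10 cm above the mould's middle, square to it, nose to the far edge. The other two proved stuck and were laid flat again. I tipped them nose-up before nose-down, the reverse of the order you asked. One laying-down push reached about 37 N at the wrist.

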